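Clamp up the dust-extraction spigots

TASK

First turn the dust extractor's speed dial fully anticlockwise to off. Then slide every band clamp standing on the bench onto a spigot of its own, key up, past the yellow barb and into the grey groove, and turn its key clockwise until the band is snug on the spigot. Leave the tools and other things on the bench where they lie.

Things in the scene. Friction and masses are not known exactly. Their poses are not given: they have to be found in the camera images.
- dial (a joint): speed dial of the dust extractor: 0 = fully anticlockwise end stop (off), grows (rad) as it is turned clockwise seen from above, up to 4.5; friction about 0.04 N m, stays where left
- dial_grip (a point): grip point on the dial's vertical axis, inside its black bar grip, 7 mm below the bar's top; its x axis lies along the bar (bar 46 long, 14 thick, 32 mm tall) and turns with the dial. The dial sits on a grey control box 130 x 120 x 60 mm
- manifold: green steel extraction manifold box fixed to the bench, 80 deep x 400 wide x 150 mm high; origin at the foot of its front face, centre; z up, -x is the direction in which its three grey spigots point, level, towards the robot. A grey ledge, its top 53 mm above the bench and 52 below the spigots' axes, juts 90 mm from the front face under the spigots: a clamp's foot can rest on it
- port0 (a point): point on the axis of spigot 0 in the middle of its groove, 105 mm above the bench; axes as the manifold's (spigot points to -x). From this point the groove (60 mm diameter) runs 27.5 mm each way along x: at +x it ends in a black collar (64 mm diameter, 20 mm deep) on the box, at -x in the yellow barb (64 mm diameter, 8 mm long, then a 12 mm cone down to 48 mm; the tip is at x = -47.5 mm). Spigots are 140 mm apart
- port1 (a point): point on the axis of spigot 1 in the middle of its groove, 105 mm above the bench; axes as the manifold's (spigot points to -x). From this point the groove (60 mm diameter) runs 27.5 mm each way along x: at +x it ends in a black collar (64 mm diameter, 20 mm deep) on the box, at -x in the yellow barb (64 mm diameter, 8 mm long, then a 12 mm cone down to 48 mm; the tip is at x = -47.5 mm). Spigots are 140 mm apart
- port2 (a point): point on the axis of spigot 2 in the middle of its groove, 105 mm above the bench; axes as the manifold's (spigot points to -x). From this point the groove (60 mm diameter) runs 27.5 mm each way along x: at +x it ends in a black collar (64 mm diameter, 20 mm deep) on the box, at -x in the yellow barb (64 mm diameter, 8 mm long, then a 12 mm cone down to 48 mm; the tip is at x = -47.5 mm). Spigots are 140 mm apart
- clampA: worm-drive band clamp A standing upright on its foot (all alike, 0.45 kg, hangs key up on a spigot; may be absent). Origin: centre of the round band's upper half, 48 mm above the foot's underside at screw 0. x: the band's axis (level); z up. Steel band, inner radius 36, 3 thick, 18 mm wide in x. Blue worm housing fixed to the upper half: 28 (x) x 16 (y) x 52 (z) mm, centre at (0, 47, 12) mm, grip its x faces; orange key above it to z = 72
- lowerA: lower half band of clamp A with its dark foot plate 54 (x) x 96 (y, from -60 to +36) x 8 mm; same axes and origin as the clamp at screw 0; it is drawn up towards the upper half along z by 3.5 mm per rad of the screw
- screwA (a joint): worm screw of clamp A: 0 = fully open, grows (rad) as the key is turned clockwise seen from above, limit 4.2; friction 0.06 N m, stays where left. Around a spigot's groove the band is snug at about 3.4 (both halves bearing on it), where the turning goes stiff
- keyA (a point): on the screw's vertical axis, inside the orange key, 9 mm below its top, at (0, 47, 63) mm in the clamp's frame; its x axis lies along the key (22 long, 8 thick, 30 mm tall) and turns with the screw
- clampB: worm-drive band clamp B standing upright on its foot (all alike, 0.45 kg, hangs key up on a spigot; may be absent). Origin: centre of the round band's upper half, 48 mm above the foot's underside at screw 0. x: the band's axis (level); z up. Steel band, inner radius 36, 3 thick, 18 mm wide in x. Blue worm housing fixed to the upper half: 28 (x) x 16 (y) x 52 (z) mm, centre at (0, 47, 12) mm, grip its x faces; orange key above it to z = 72
- lowerB: lower half band of clamp B with its dark foot plate 54 (x) x 96 (y, from -60 to +36) x 8 mm; same axes and origin as the clamp at screw 0; it is drawn up towards the upper half along z by 3.5 mm per rad of the screw
- screwB (a joint): worm screw of clamp B: 0 = fully open, grows (rad) as the key is turned clockwise seen from above, limit 4.2; friction 0.06 N m, stays where left. Around a spigot's groove the band is snug at about 3.4 (both halves bearing on it), where the turning goes stiff
- keyB (a point): on the screw's vertical axis, inside the orange key, 9 mm below its top, at (0, 47, 63) mm in the clamp's frame; its x axis lies along the key (22 long, 8 thick, 30 mm tall) and turns with the screw
- clampC: worm-drive band clamp C standing upright on its foot (all alike, 0.45 kg, hangs key up on a spigot; may be absent). Origin: centre of the round band's upper half, 48 mm above the foot's underside at screw 0. x: the band's axis (level); z up. Steel band, inner radius 36, 3 thick, 18 mm wide in x. Blue worm housing fixed to the upper half: 28 (x) x 16 (y) x 52 (z) mm, centre at (0, 47, 12) mm, grip its x faces; orange key above it to z = 72
- lowerC: lower half band of clamp C with its dark foot plate 54 (x) x 96 (y, from -60 to +36) x 8 mm; same axes and origin as the clamp at screw 0; it is drawn up towards the upper half along z by 3.5 mm per rad of the screw
- screwC (a joint): worm screw of clamp C: 0 = fully open, grows (rad) as the key is turned clockwise seen from above, limit 4.2; friction 0.06 N m, stays where left. Around a spigot's groove the band is snug at about 3.4 (both halves bearing on it), where the turning goes stiff
- keyC (a point): on the screw's vertical axis, inside the orange key, 9 mm below its top, at (0, 47, 63) mm in the clamp's frame; its x axis lies along the key (22 long, 8 thick, 30 mm tall) and turns with the screw
- chisel: bystander, to be left alone: wooden-handled chisel, 260 mm
- gouge: bystander, to be left alone: orange-handled chisel, 260 mm
- carving: bystander, to be left alone: half-carved log with purple bark and a ball at one end, 220 mm long, 68 mm thick
- mallet: bystander, to be left alone: wooden mallet lying down, 240 mm
- offcut: bystander, to be left alone: pale wooden block 90 x 60 x 40 mm
- glue: bystander, to be left alone: yellow bottle, 130 mm tall

How it is judged:
On the way, in this order (a step that is already met when the one before it is completed fails the run):
1. the speed dial is turned off (value of joint dial below 0.12 rad), for 0.2 s.
2. every clamp is in the groove of its own spigot and snug (value of joint dial below 0.12 rad and ((x of clampA in the frame of port0 between -0.02 and 0.02 m and y of clampA in the frame of port0 between -0.009 and 0.009 m and z of clampA in the frame of port0 between -0.014 and 0.004 m) or (x of clampA in the frame of port1 between -0.02 and 0.02 m and y of clampA in the frame of port1 between -0.009 and 0.009 m and z of clampA in the frame of port1 between -0.014 and 0.004 m) or (x of clampA in the frame of port2 between -0.02 and 0.02 m and y of clampA in the frame of port2 between -0.009 and 0.009 m and z of clampA in the frame of port2 between -0.014 and 0.004 m)) and value of joint each of screwA, screwB, screwC above 3.1 rad and contact force between each of lowerA, lowerB, lowerC and manifold above 2 N and ((x of clampB in the frame of port0 between -0.02 and 0.02 m and y of clampB in the frame of port0 between -0.009 and 0.009 m and z of clampB in the frame of port0 between -0.014 and 0.004 m) or (x of clampB in the frame of port1 between -0.02 and 0.02 m and y of clampB in the frame of port1 between -0.009 and 0.009 m and z of clampB in the frame of port1 between -0.014 and 0.004 m) or (x of clampB in the frame of port2 between -0.02 and 0.02 m and y of clampB in the frame of port2 between -0.009 and 0.009 m and z of clampB in the frame of port2 between -0.014 and 0.004 m)) and ((x of clampC in the frame of port0 between -0.02 and 0.02 m and y of clampC in the frame of port0 between -0.009 and 0.009 m and z of clampC in the frame of port0 between -0.014 and 0.004 m) or (x of clampC in the frame of port1 between -0.02 and 0.02 m and y of clampC in the frame of port1 between -0.009 and 0.009 m and z of clampC in the frame of port1 between -0.014 and 0.004 m) or (x of clampC in the frame of port2 between -0.02 and 0.02 m and y of clampC in the frame of port2 between -0.009 and 0.009 m and z of clampC in the frame of port2 between -0.014 and 0.004 m)) and distance between clampA and clampB above 0.08 m and distance between each of clampA, clampB and clampC above 0.08 m), for 0.3 s.
At the end, for the whole second after the job is handed in: dial within 0.12 rad of off; each clamp on its own spigot, origin within 20 mm along and 9 mm across of the groove middle, 14 mm below to 4 mm above the axis, key up within 35 degrees, screw past 3.1 rad, lower band pressing with over 2 N; at rest, released (all of step 2 and linear speed of each of clampA, clampB, clampC below 0.02 m/s and angle between each of keyA, keyB, keyC's own z axis and vertical below 0.6 rad); the robot touches nothing.
It fails at once if a tool or another bystander is shifted by more than 60 mm (distance of any of chisel, gouge, carving, mallet, offcut, glue from where it was at the start of the episode above 0.06 m).
Of clampA, clampB, clampC only 2 to 3 are there at a start; the rules pass over those that are not, and their reading is None.
At some moment in a run one of clampA, clampB, clampC may be knocked a few centimetres aside while the robot is not near it.
It also fails if it takes over 210 s, if anything falls off the work surface, if the arm or the gripper's body presses on something with over 40 N, if the wrist force passes 120 N, or if a joint passes its speed limit or range.

ROBOT

A 7-joint arm with a two-finger parallel gripper is mounted at the origin on the work surface. World frame = base frame: x ahead of the robot, y to its left, z up, the work surface at z = 0. Lengths are in m, angles in rad, forces in N, time in s.
With the tool pointing down it reaches from about 0.4 to 0.9 m from the base axis. Payload 5.5 kg.
Tool frame: the origin (TCP) lies midway between the tips of the shut fingers; the grasp point (between the pads) lies 19 mm behind it; z points along the fingers, y is the line along which they close (so a half turn about z gives the same grasp; the last joint's range is limited). The gripper opens to 92 mm and grips with 3 to 60 N. Pads are 19 mm wide; open, the fingers measure 130 mm over their backs; the gripper's body (75 mm by 190 mm) begins 47 mm behind the grasp point.
Start: joints at [1.601, 0.501, -0.427, 1.55, 0.221, 1.138, -0.21], TCP at [0.15, -0.632, 0.19] pointing down, gripper open.
Joint ranges: [-2.88, 2.88], [-0.31, 2.03], [-1.54, 1.56], [0.2, 2.42], [-1.41, 4.55], [0.19, 2.02], [-2.57, 2.57]. Speed limits (rad/s): [2.57, 2.57, 3.14, 3.14, 3.14, 3.14, 3.14].

INTERFACE

Orientations are given as a unit quaternion [w, x, y, z].
In Python, from plant import sensors, snapshot, env, search_frame, masks_of gives the robot as it stands.
- The arm moves only by the shell command python3 -m jog 'ROWS' [FORCE]. ROWS is JSON, a list of rows, each an object with "grip": the closure, from 0 (fully open) to 1 (shut); "linear": the shift along the tool's x, y, z in m, a list of three; "yaw": the turn about the tool's z in rad. In form: [{"grip": grip, "linear": [x, y, z], "yaw": yaw}, ...]. A call has 1 to 5 rows; each row is the pose to reach, as a shift and turn from the pose commanded when the call began, along the tool's axes at that moment; what a row does not reach only later rows make up. A row lasts 1/8 s, in which the tool goes at most 62.5 mm and 10.7 degrees, less where a joint would pass 70% of its speed; a pose out of reach is approached as far as the arm can. A call with a gripper value outside its range is refused whole. The fingers move at their own pace and stop on an object; FORCE is the grip in N (left out, the last holds). Time passes only in rows, so rows that repeat a pose let the fingers close. It gives the time, the measured TCP pose, the force, the opening and the grip force at its end, in the units of the state.
- sensors.get_state(): the state, without advancing time (a new reading comes with each control period).
- snapshot(name): name is "side" or "top"; returns a dict with "frame" (480x640x3 uint8, red, green, blue), "z_map" (480x640 float32, m along the optical axis (not along the pixel's ray), 0 where there is no reading), "fx", "fy", "cx", "cy" (pixels), "rvec" (rotation vector, rad) and "tvec" (3), from world to camera coordinates, as OpenCV has them. Camera axes: x right, y down, z forward; pixel columns grow to the right and rows downward; lengths in m; the calibration is good to about 2 mm. A picture is of the moment at which its call begins.
- env.close_job(): hands the job in; it is judged then, once.
Trained networks look in a picture, given as the dict that the camera call returned (one of the last four; its "shot" number tells which), for a name from the list of things; names that differ only in an ending like _2 or _b are one class to them, and where a whole thing is asked for, a point or a joint stands for the part that bears it (a point fixed in the world has none). Each returns a list of dicts, best first, with "p" (0 to 1); they miss things now and then, are a little off and sometimes report something else, mostly with a low value. They report only what shows in the picture. A call takes as long as a camera call.
- search_frame(thing, picture): "rect" ([left, top, width, height] in pixels, round what is visible of it).
- masks_of(thing, picture): "mask" (480x640 bool, what is visible of it) and "rect" ([left, top, width, height] in pixels, round what is visible of it).
The state is a dict: "time_s": time; "joint_pos": joint angles; "qvel": joint speeds; "joint_efforts": joint torques, N m; "tcp_pos": TCP position; "eef_rot": TCP orientation; "wrist_force": force on the tool from outside, world axes, zero at the start; "torque": the same for the moment, N m; "width": finger opening in m; "grip_force": force on a finger pad.
Only numpy, scipy, OpenCV 4.12 (cv2) and the standard library are available. Lean on these libraries where they do the work, as an engineer would, in place of code of your own. Each camera call takes 0.05 s, during which the arm holds its last target. There are 200 camera calls.

## Working session

There is one attempt and no reset: what is moved stays moved. The work goes in short steps, Python scripts to look and compute and a shell command to move; the robot and the scene stay as the last step left them, time stands still between calls to the robot, and variables do not carry over. Pictures are saved under pics/ and viewed, at most 14 in all, crops included, and the job is handed in when it is done.

```bash
mkdir -p pics; ls
cat > h.py <<'E'
import numpy as np, cv2
from plant import sensors, snapshot, env, search_frame, masks_of
from scipy.spatial.transform import Rotation as R
def pts(s, mask=None):
    z=s["z_map"]; v,u=np.nonzero((z>0) if mask is None else (z>0)&mask)
    d=z[v,u]; c=np.stack([(u-s["cx"])/s["fx"]*d,(v-s["cy"])/s["fy"]*d,d],1)
    Rm=cv2.Rodrigues(np.array(s["rvec"],float))[0]
    return (c-np.array(s["tvec"]).ravel())@Rm, u, v
def proj(s,P):
    Rm=cv2.Rodrigues(np.array(s["rvec"],float))[0]
    c=np.atleast_2d(P)@Rm.T+np.array(s["tvec"]).ravel()
    return np.stack([c[:,0]/c[:,2]*s["fx"]+s["cx"],c[:,1]/c[:,2]*s["fy"]+s["cy"]],1)
def save(s,n,crop=None,k=1):
    f=s["frame"][:,:,::-1]
    if crop: x,y,w,h=crop; f=f[y:y+h,x:x+w]
    cv2.imwrite("pics/"+n,cv2.resize(f,None,fx=k,fy=k,interpolation=cv2.INTER_CUBIC))
def st():
    s=sensors.get_state(); r=R.from_quat(np.array(s["eef_rot"])[[1,2,3,0]])
    print("t",s["time_s"],"tcp",np.round(s["tcp_pos"],4),"q",np.round(s["joint_pos"],2),"F",np.round(s["wrist_force"],1),"T",np.round(s["torque"],2),"w",round(s["width"],4),"g",s["grip_force"])
    print(np.round(r.as_matrix(),3)); return s
E
python3 - <<'E'
from h import *
st()
for n in("top","side"):
    s=snapshot(n); save(s,n+"0.png")
    for t in ["dial","manifold","clampA","keyA","lowerA","glue","offcut","mallet","carving","chisel","gouge"]:
        for m in masks_of(t,s)[:5]:
            P,u,v=pts(s,m["mask"])
            if len(P): print(n,t,round(m["p"],2),m["rect"],"med",np.round(np.median(P,0),3),"lo",np.round(np.percentile(P,2,axis=0),3),"hi",np.round(np.percentile(P,98,axis=0),3))
E
```

```text
pics
t 0.0 tcp [ 0.1497 -0.6317  0.1893] q [ 1.6   0.5  -0.43  1.55  0.22  1.14 -0.21] F [ 0.4  0.2 -0.9] T [ 0.    0.07 -0.03] w 0.0916 g 0.0
[[ 0.973  0.231 -0.   ]
 [ 0.231 -0.973  0.002]
 [ 0.    -0.002 -1.   ]]
top dial 0.68 [157.0, 255.0, 19.3, 17.8] med [0.471 0.359 0.087] lo [0.451 0.344 0.068] hi [0.489 0.383 0.108]
top manifold 0.95 [203.5, 115.6, 165.8, 114.4] med [0.661 0.06  0.133] lo [ 0.565 -0.13   0.049] hi [0.816 0.249 0.154]
top manifold 0.58 [273.4, 248.4, 31.2, 86.5] med [0.396 0.055 0.062] lo [0.297 0.024 0.035] hi [0.503 0.092 0.072]
top manifold 0.42 [199.4, 230.9, 59.9, 77.0] med [0.471 0.214 0.017] lo [ 0.363  0.15  -0.   ] hi [0.557 0.285 0.029]
top manifold 0.36 [387.2, 196.7, 36.0, 25.6] med [ 0.609 -0.253  0.009] lo [ 0.59  -0.296  0.002] hi [ 0.647 -0.202  0.056]
top clampA 0.69 [366.6, 255.3, 41.0, 32.0] med [ 0.445 -0.191  0.011] lo [ 0.413 -0.244  0.001] hi [ 0.479 -0.138  0.118]
top clampA 0.35 [203.6, 115.6, 165.8, 115.8] med [0.661 0.061 0.133] lo [ 0.563 -0.131  0.049] hi [0.817 0.25  0.154]
top clampA 0.15 [156.5, 255.5, 20.6, 17.9] med [0.469 0.
[... 3052 characters left out ...]
ide mallet 0.65 [247.3, 282.2, 37.6, 98.5] med [ 0.348 -0.235  0.017] lo [ 0.309 -0.352  0.01 ] hi [ 0.389 -0.113  0.027]
side carving 0.8 [232.3, 217.2, 94.1, 27.0] med [0.394 0.036 0.056] lo [0.296 0.021 0.019] hi [0.501 0.076 0.07 ]
side carving 0.72 [233.1, 154.4, 23.5, 46.7] med [0.319 0.235 0.069] lo [0.292 0.223 0.007] hi [0.346 0.26  0.131]
side chisel 0.69 [248.4, 283.4, 34.5, 97.8] med [ 0.348 -0.235  0.016] lo [ 0.309 -0.353 -0.001] hi [ 0.391 -0.113  0.027]
side chisel 0.41 [286.5, 141.7, 14.2, 16.7] med [0.466 0.357 0.086] lo [0.444 0.341 0.066] hi [0.488 0.371 0.106]
side gouge 0.85 [258.3, 179.5, 81.4, 35.6] med [0.489 0.193 0.017] lo [0.362 0.137 0.   ] hi [0.565 0.286 0.028]
```

View pics/top0.png

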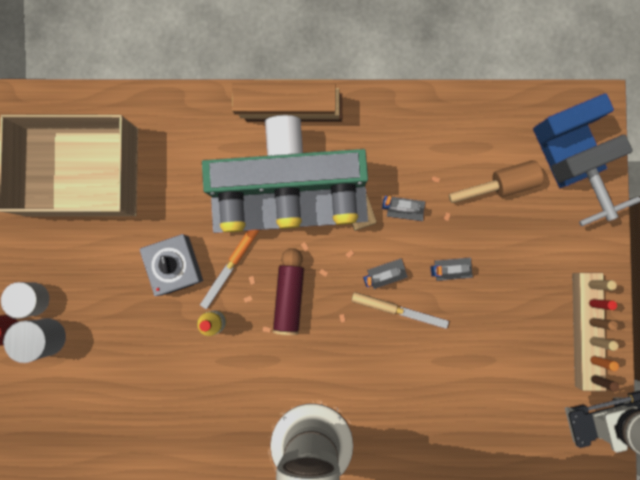

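View pics/side0.png

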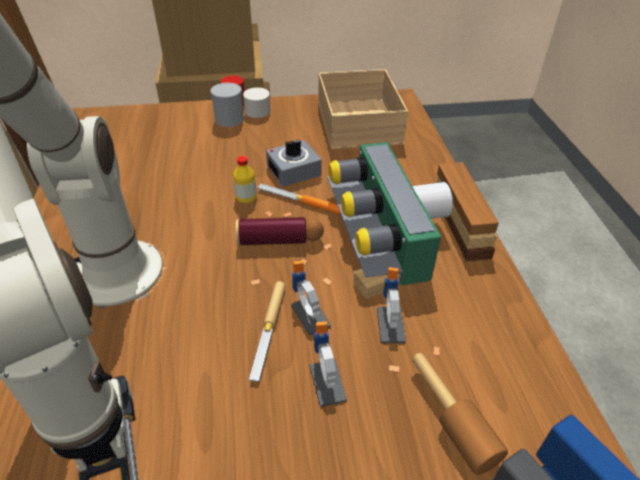

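The top view shows three clamps at about (385,272), (452,269) and (405,207), the dial at (167,264) and the spigots at (231,220), (287,215) and (344,210). The side view agrees. All the housings are on the robot's left (+y), so the clamps already face the manifold roughly. Next I'll measure more precisely.

```bash
cat >> h.py <<'E'
def cloud():
    out=[]
    for n in("top","side"):
        s=snapshot(n); P,u,v=pts(s); c=s["frame"][v,u].astype(np.uint8)
        hsv=cv2.cvtColor(c[None],cv2.COLOR_RGB2HSV)[0]
        out.append((n,P,hsv))
    return out
def ang(xy):
    c=xy.mean(0); w,V=np.linalg.eigh(np.cov((xy-c).T)); d=V[:,1]; return np.degrees(np.arctan2(d[1],d[0])),np.sqrt(w)
def near(P,c,r): return np.hypot(P[:,0]-c[0],P[:,1]-c[1])<r
def clamp(cl,c,r=.075):
    for n,P,H in cl:
        m=near(P,c,r)&(P[:,2]<.2)&(P[:,2]>-.01)
        org=m&(H[:,0]<16)&(H[:,1]>150)&(H[:,2]>110)&(P[:,2]>.08)
        blu=m&(H[:,0]>95)&(H[:,0]<125)&(H[:,1]>120)&(P[:,2]>.025)
        up=m&(P[:,2]>.025)
        foot=m&(P[:,2]<.014)&(H[:,1]<90)&(H[:,2]<110)
        print(n,"key",org.sum(),np.round(P[org].mean(0),4) if org.any() else "", "top z",np.round(P[org,2].max(),3) if org.any() else "","ang",ang(P[org,:2]) if org.sum()>4 else "")
        if blu.sum()>4: print("   blue",blu.sum(),np.round(P[blu].mean(0),4),np.round(np.ptp(P[blu],0),3))
        if up.sum()>4: print("   up",up.sum(),np.round(P[up].mean(0),4),"ang",ang(P[up,:2]))
        if foot.sum()>4:
            rc=cv2.minAreaRect(P[foot,:2].astype(np.float32)); print("   foot",foot.sum(),np.round(P[foot].mean(0),4),"rect",np.round(rc[0],4),np.round(rc[1],4),round(rc[2],1),"pca",ang(P[foot,:2])[0])
E
python3 - <<'E'
from h import *
cl=cloud()
for c in [(.44,-.19),(.455,-.37),(.615,-.245)]: print(c); clamp(cl,c)
for n,P,H in cl:
    m=(P[:,0]>.6)&(P[:,0]<.85)&(abs(P[:,1]-.06)<.25)&(abs(P[:,2]-.15)<.006)
    rc=cv2.minAreaRect(P[m,:2].astype(np.float32)); print(n,"manifold top",m.sum(),P[m,2].mean(),rc)
    y=(H[:,0]>20)&(H[:,0]<34)&(H[:,1]>150)&(P[:,2]>.06)&(P[:,2]<.15)&(P[:,0]>.5)&(P[:,0]<.7)
    for y0 in(.2,.06,-.08):
        k=y&(abs(P[:,1]-y0)<.06)
        if k.any(): print("  barb",k.sum(),np.round(P[k].mean(0),4),"lo",np.round(P[k].min(0),3),"hi",np.round(P[k].max(0),3))
    d=near(P,(.468,.359),.04)&(P[:,2]>.08)&(H[:,2]<70)
    print("  dial",d.sum(),np.round(P[d].mean(0),4),"z",np.round(np.percentile(P[d,2],[5,50,95]),3),"ang",ang(P[d,:2]))
    t=d&(P[:,2]>.098); print("  dial top",t.sum(),np.round(P[t].mean(0),4) if t.any() else '', ang(P[t,:2]) if t.sum()>4 else '')
s=snapshot("top"); save(s,"dial_t.png",(135,230,70,75),5)
s=snapshot("side"); save(s,"dial_s.png",(260,130,70,60),6)
a=cv2.imread("pics/dial_t.png");b=cv2.imread("pics/dial_s.png");b=cv2.resize(b,(a.shape[1],a.shape[0]));cv2.imwrite("pics/dial.png",np.hstack([a,b]))
E
```

```text
(0.44, -0.19)
top key 19 [ 0.4273 -0.1434  0.1185] top z 0.123 ang (np.float64(-179.9835118703791), array([0.00196364, 0.00467279]))
   up 332 [ 0.4331 -0.1738  0.0781] ang (np.float64(121.82256382788117), array([0.01758733, 0.02914152]))
   foot 424 [ 0.447  -0.2048  0.0079] rect [ 0.4452 -0.2004] [0.0515 0.0961] 18.4 pca 109.53805809073606
side key 99 [ 0.4264 -0.1467  0.1065] top z 0.122 ang (np.float64(-179.06265926310786), array([0.00195966, 0.00694233]))
   blue 91 [ 0.424  -0.152   0.0729] [0.025 0.012 0.047]
   up 710 [ 0.4339 -0.1757  0.0728] ang (np.float64(114.57382596209882), array([0.01196641, 0.03289404]))
   foot 365 [ 0.4331 -0.2099  0.008 ] rect [ 0.4445 -0.202 ] [0.0511 0.0961] 19.4 pca 111.36104676381655
(0.455, -0.37)
top key 21 [ 0.4543 -0.3144  0.1191] top z 0.125 ang (np.float64(-179.67411475808294), array([0.00183663, 0.00500627]))
   blue 16 [ 0.4542 -0.3087  0.0726] [0.018 0.003 0.032]
   up 314 [ 0.457  -0.3431  0.0843] ang (np.float64(94.58554028315113), array([0.00629644, 0.0291748 ]))
   foot 378 [ 0.4572 -0.3776  0.0081] rect [ 0.4582 -0.3707] [0.0519 0
[... 1758 characters left out ...]
0.1026] (np.float64(-176.2096390414047), array([0.00410319, 0.00993026]))
side manifold top 3084 0.1493830313766754 ((0.6931305527687073, 0.062120020389556885), (0.08072838932275772, 0.40130415558815), 4.189934730529785)
  barb 211 [0.5594 0.1786 0.1189] lo [0.548 0.16  0.088] hi [0.573 0.212 0.142]
  barb 237 [0.5698 0.0387 0.1195] lo [0.559 0.02  0.09 ] hi [0.64  0.068 0.14 ]
  barb 288 [ 0.5793 -0.099   0.1197] lo [ 0.569 -0.12   0.09 ] hi [ 0.593 -0.069  0.14 ]
  dial 105 [0.4652 0.3568 0.0933] z [0.082 0.095 0.105] ang (np.float64(-169.80014592933296), array([0.00271636, 0.01233754]))
  dial top 34 [0.4649 0.357  0.1017] (np.float64(-173.61046653216732), array([0.00269634, 0.01164052]))
```

View pics/dial.png

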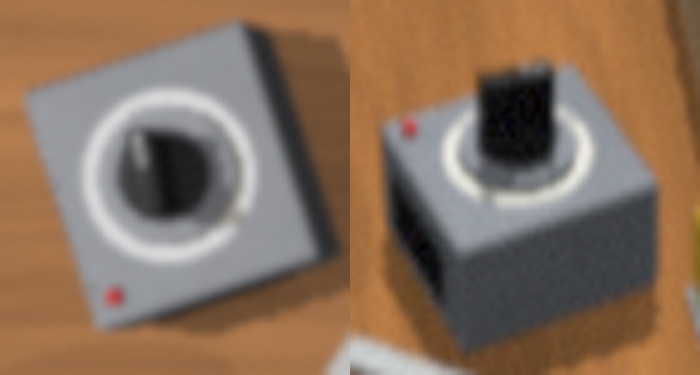

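The crops show the dial's black bar along about +10° from world x, with its pointer end towards the manifold at crop pixel (140,145). The measured heights and sizes fit the ones given. Now I'll move over to the dial.

```bash
cat >> h.py <<'E'
def to(x,y,z,yawdeg=None):
    "shift in tool axes (and yaw) from measured pose to world target; yawdeg = heading of tool x"
    s=sensors.get_state(); M=R.from_quat(np.array(s["eef_rot"])[[1,2,3,0]]).as_matrix()
    d=M.T@(np.array([x,y,z])-s["tcp_pos"]); h=np.degrees(np.arctan2(M[1,0],M[0,0]))
    dy=None if yawdeg is None else -np.radians((yawdeg-h+180)%360-180)
    print("t",s["time_s"],"tcp",np.round(s["tcp_pos"],4),"head",round(h,2),"tilt",np.round(M[:2,2],3),"q7",round(s["joint_pos"][6],2),"w",round(s["width"],4),"| shift",np.round(d,4),"yaw",dy,"len",np.linalg.norm(d))
E
python3 -m jog '[{"grip":0,"linear":[0.049,-0.0377,-0.02],"yaw":0},{"grip":0,"linear":[0.098,-0.0754,-0.04],"yaw":0},{"grip":0,"linear":[0.147,-0.113,-0.06],"yaw":0},{"grip":0,"linear":[0.196,-0.151,-0.06],"yaw":0},{"grip":0,"linear":[0.245,-0.189,-0.06],"yaw":0}]'
python3 -m jog '[{"grip":0,"linear":[0.049,-0.0377,0],"yaw":0},{"grip":0,"linear":[0.098,-0.0754,0],"yaw":0},{"grip":0,"linear":[0.147,-0.113,0],"yaw":0},{"grip":0,"linear":[0.195,-0.15,0],"yaw":0}]'
python3 -c "
from h import *
to(.466,.359,.2,10);print(sensors.get_state()['joint_pos'])"
```

```text
time_s: 2.02
tcp_pos: [0.3423, -0.3954, 0.2512]
eef_rot: [0.001, 0.993, 0.116, 0.0]
wrist_force: [1.6, -0.2, -0.3]
width: 0.0921
grip_force: 0.0
time_s: 2.52
tcp_pos: [0.4972, -0.2044, 0.2508]
eef_rot: [0.001, 0.993, 0.116, 0.0]
wrist_force: [0.5, -1.3, -0.2]
width: 0.0922
grip_force: 0.0
t 2.525 tcp [ 0.4972 -0.2044  0.2508] head 13.32 tilt [ 0.001 -0.001] q7 -1.18 w 0.0922 | shift [ 0.0994 -0.5555  0.0502] yaw 0.05792329305628539 len 0.5665284988388809
[ 0.94313559  0.28052664 -0.72330317  1.75620395  0.20039461  1.17882738
 -1.17602747]
```

```bash
python3 -m jog '[{"grip":0,"linear":[0.011,-0.06,0],"yaw":0},{"grip":0,"linear":[0.022,-0.12,0],"yaw":0},{"grip":0,"linear":[0.033,-0.18,0],"yaw":0},{"grip":0,"linear":[0.044,-0.24,0],"yaw":0},{"grip":0,"linear":[0.055,-0.3,0],"yaw":0}]'
python3 -m jog '[{"grip":0,"linear":[0.011,-0.06,0],"yaw":0},{"grip":0,"linear":[0.022,-0.12,0],"yaw":0},{"grip":0,"linear":[0.033,-0.18,0],"yaw":0},{"grip":0,"linear":[0.044,-0.24,0.02],"yaw":0.058},{"grip":0,"linear":[0.044,-0.255,0.05],"yaw":0.058}]'
python3 - <<'E'
from h import *
st(); to(.466,.359,.082,10)
s=snapshot("top"); save(s,"d2t.png",(125,215,90,90),4)
a=cv2.imread("pics/d2t.png"); s=snapshot("side"); save(s,"d2s.png",(240,80,100,100),4);b=cv2.resize(cv2.imread("pics/d2s.png"),(360,360));cv2.imwrite("pics/d2.png",np.hstack([a,b]))
E
```

```text
time_s: 3.15
tcp_pos: [0.4802, 0.1005, 0.2507]
eef_rot: [0.0, 0.993, 0.116, 0.001]
wrist_force: [0.9, -0.4, 0.2]
width: 0.0921
grip_force: 0.0
time_s: 3.78
tcp_pos: [0.4629, 0.363, 0.201]
eef_rot: [-0.002, 0.996, 0.09, 0.001]
wrist_force: [0.1, -1.6, -1.7]
width: 0.0919
grip_force: 0.0
t 3.775 tcp [0.4629 0.363  0.201 ] q [-0.04  0.49 -0.9   1.69  0.41  1.16 -2.44] F [ 0.1 -1.6 -1.7] T [-0.01  0.01  0.02] w 0.0919 g 0.0
[[ 0.984  0.179  0.001]
 [ 0.179 -0.984  0.004]
 [ 0.002 -0.004 -1.   ]]
t 3.775 tcp [0.4629 0.363  0.201 ] head 10.31 tilt [0.001 0.004] q7 -2.44 w 0.0919 | shift [0.002  0.005  0.1189] yaw 0.005365885835429238 len 0.1190686718636338
```

View pics/d2.png

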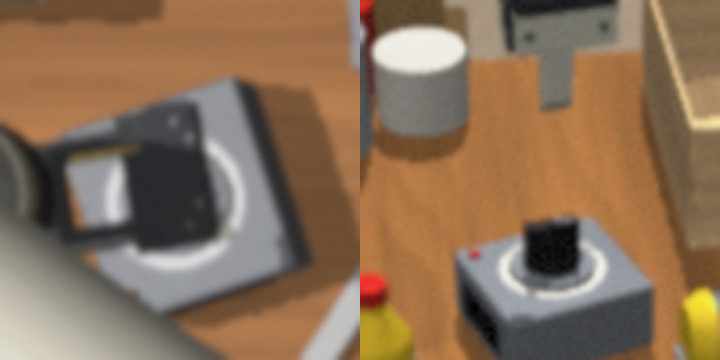

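The crops show the open gripper above the dial, with the bar between the fingers. Descending and gripping.

```bash
python3 -m jog '[{"grip":0,"linear":[0.003,0.004,0.04],"yaw":0},{"grip":0,"linear":[0.003,0.004,0.08],"yaw":0},{"grip":0,"linear":[0.003,0.004,0.116],"yaw":0},{"grip":1,"linear":[0.003,0.004,0.116],"yaw":0},{"grip":1,"linear":[0.003,0.004,0.116],"yaw":0}]' 20
python3 -m jog '[{"grip":1,"linear":[0,0,0],"yaw":0},{"grip":1,"linear":[0,0,0],"yaw":0},{"grip":1,"linear":[0,0,0],"yaw":0}]'
python3 -m jog '[{"grip":1,"linear":[0,0,0],"yaw":-0.15},{"grip":1,"linear":[0,0,0],"yaw":-0.3},{"grip":1,"linear":[0,0,0],"yaw":-0.45},{"grip":1,"linear":[0,0,0],"yaw":-0.6}]'
python3 -c "
from h import *
st()"
```

```text
time_s: 4.5
tcp_pos: [0.4694, 0.3538, 0.0863]
eef_rot: [-0.0, 0.996, 0.087, 0.001]
wrist_force: [-0.8, 0.1, 0.6]
width: 0.0763
grip_force: 0.0
time_s: 4.88
tcp_pos: [0.4684, 0.3538, 0.085]
eef_rot: [-0.0, 0.996, 0.087, 0.001]
wrist_force: [0.5, 0.6, -0.2]
width: 0.0465
grip_force: 0.0
time_s: 5.38
tcp_pos: [0.4681, 0.3536, 0.0845]
eef_rot: [0.0, 0.925, 0.38, 0.0]
wrist_force: [-0.1, 0.3, -0.1]
width: 0.0065
grip_force: 0.0
t 5.375 tcp [0.4681 0.3536 0.0845] q [-0.02  0.67 -0.92  1.79  0.63  1.   -1.99] F [-0.1  0.3 -0.1] T [0.   0.02 0.02] w 0.0065 g 0.0
[[ 0.711  0.703  0.   ]
 [ 0.703 -0.711 -0.   ]
 [ 0.     0.    -1.   ]]
```

Run:
```python
from h import *
s=snapshot("top"); save(s,"d3t.png",(125,215,90,90),4)
a=cv2.imread("pics/d3t.png"); s=snapshot("side"); save(s,"d3s.png",(240,80,100,100),4);b=cv2.resize(cv2.imread("pics/d3s.png"),(360,360));cv2.imwrite("pics/d3.png",np.hstack([a,b])); st()
```

```text
t 5.475 tcp [0.468  0.3536 0.0843] q [-0.02  0.67 -0.92  1.79  0.63  1.   -1.99] F [-0.5 -0.9 -0.3] T [-0.03 -0.08  0.02] w 0.0011 g 0.0
[[ 0.714  0.7   -0.   ]
 [ 0.7   -0.714  0.   ]
 [-0.    -0.    -1.   ]]
```

View pics/d3.png

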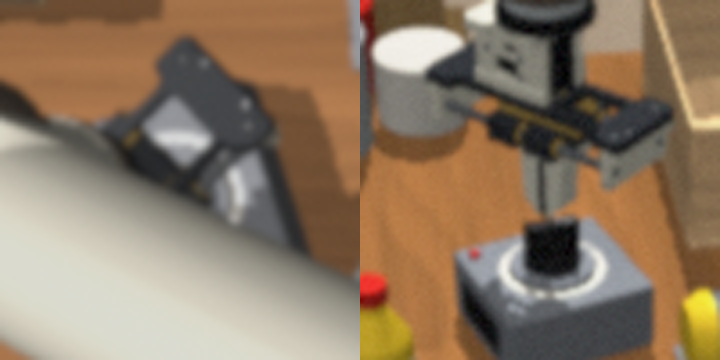

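Run:
```python
from h import *
s=snapshot("side"); st_=sensors.get_state()
print(proj(s,np.array([st_["tcp_pos"],[.466,.357,.107],[.466,.357,.075]])))
P,u,v=pts(s); H=cv2.cvtColor(s["frame"],cv2.COLOR_RGB2HSV)
for col in (290,293,296,376-85+5):
    k=(u==col)&(v>=110)&(v<160)
    for i in np.nonzero(k)[0][::3]: print(col,v[i],np.round(P[i],3),s["frame"][v[i],u[i]])
```

```text
[[293.54658267 148.78725239]
 [292.54468281 141.49849172]
 [292.82761261 150.91011588]]
290 110 [0.459 0.327 0.225] [46 46 47]
290 113 [0.459 0.331 0.214] [80 66 39]
290 116 [0.458 0.322 0.209] [34 34 38]
290 119 [0.457 0.314 0.205] [18 23 26]
290 122 [0.457 0.312 0.197] [23 25 26]
290 125 [0.459 0.343 0.169] [80 81 74]
290 128 [0.459 0.346 0.158] [80 79 74]
290 131 [0.46  0.356 0.143] [82 80 76]
290 134 [0.458 0.345 0.14 ] [80 80 75]
290 137 [0.458 0.345 0.13 ] [90 87 81]
290 140 [ 0.474  0.541 -0.002] [129  92  63]
290 143 [0.458 0.352 0.106] [50 49 50]
290 146 [0.458 0.359 0.091] [15 16 13]
290 149 [0.458 0.353 0.085] [10  5  7]
290 152 [0.457 0.352 0.075] [15  8 13]
290 155 [0.457 0.347 0.068] [31 30 33]
290 158 [0.455 0.336 0.065] [90 95 96]
293 110 [0.467 0.32  0.228] [36 36 40]
293 113 [0.466 0.318 0.22 ] [61 55 38]
293 116 [0.466 0.316 0.212] [51 46 39]
293 119 [0.465 0.307 0.208] [69 58 37]
293 122 [0.464 0.306 0.2  ] [79 65 39]
293 125 [0.467 0.34  0.171] [105 104  96]
293 128 [0.467 0.337 0.163] [129 128 117]
293 131 [0.466 0.336 0.154] [128 125 115]
293 134 [0.467 0.342 0
[... 1008 characters left out ...]
8] [125 128 137]
296 110 [0.475 0.322 0.226] [23 27 29]
296 113 [0.474 0.314 0.222] [30 33 33]
296 116 [0.474 0.322 0.209] [74 61 34]
296 119 [0.474 0.319 0.201] [61 56 41]
296 122 [0.472 0.298 0.204] [73 73 73]
296 125 [0.475 0.335 0.173] [112 111 104]
296 128 [0.475 0.336 0.163] [111 108 100]
296 131 [0.475 0.341 0.15 ] [108 107  99]
296 134 [0.475 0.34  0.141] [109 109 100]
296 137 [0.494 0.545 0.005] [147 115  87]
296 140 [0.476 0.36  0.109] [137 115 103]
296 143 [0.476 0.36  0.1  ] [27 21 26]
296 146 [0.476 0.358 0.09 ] [12  8 11]
296 149 [0.476 0.36  0.079] [16 13 14]
296 152 [0.475 0.354 0.073] [19 23 19]
296 155 [0.474 0.345 0.068] [31 33 36]
296 158 [0.472 0.329 0.068] [125 128 137]
```

Depth puts the shut fingertips at about z = 0.12, while the reading says 0.084. The fingers closed above the bar, so real height is roughly 37 mm more than reported. I'll open, turn back, go lower, and check by contact and by image.

```bash
python3 -m jog '[{"grip":0.5,"linear":[0,0,0],"yaw":0.15},{"grip":0.5,"linear":[0,0,0],"yaw":0.3},{"grip":0.5,"linear":[0,0,0],"yaw":0.45},{"grip":0.5,"linear":[0,0,0],"yaw":0.6},{"grip":0.5,"linear":[0,0,0],"yaw":0.6}]'
python3 - <<'E'
from h import *
s=st(); s2=snapshot("side"); P,u,v=pts(s2); H=cv2.cvtColor(s2["frame"],cv2.COLOR_RGB2HSV)[v,u]
m=near(P,(.467,.355),.06)&(P[:,2]>.11)&(P[:,2]<.19)&(H[:,1]<60)&(H[:,2]>60)
for z in np.arange(.11,.19,.006):
    k=m&(abs(P[:,2]-z)<.003)
    if k.sum()>3: print(round(z,3),k.sum(),np.round(P[k].mean(0),3),np.round(P[k].min(0),3),np.round(P[k].max(0),3))
print(proj(s2,[s["tcp_pos"]])); save(s2,"d4.png",(260,90,70,70),6)
E
```

```text
time_s: 6.15
tcp_pos: [0.4681, 0.3538, 0.0846]
eef_rot: [0.0, 0.996, 0.087, 0.0]
wrist_force: [0.1, 0.5, 0.5]
width: 0.0443
grip_force: 0.0
t 6.15 tcp [0.4681 0.3538 0.0846] q [-0.11  0.61 -0.79  1.79  0.52  0.96 -2.51] F [0.1 0.5 0.5] T [ 0.    0.01 -0.02] w 0.0443 g 0.0
[[ 0.985  0.173  0.001]
 [ 0.173 -0.985 -0.   ]
 [ 0.001  0.    -1.   ]]
0.128 6 [0.472 0.324 0.127] [0.461 0.318 0.125] [0.482 0.328 0.13 ]
0.134 9 [0.471 0.318 0.134] [0.461 0.314 0.131] [0.481 0.321 0.136]
0.14 17 [0.468 0.32  0.14 ] [0.45  0.312 0.137] [0.481 0.377 0.143]
0.146 12 [0.469 0.321 0.146] [0.45  0.309 0.143] [0.481 0.376 0.149]
0.152 17 [0.472 0.315 0.152] [0.461 0.31  0.149] [0.481 0.321 0.155]
0.158 6 [0.471 0.313 0.157] [0.464 0.311 0.156] [0.478 0.316 0.159]
0.188 7 [0.465 0.379 0.187] [0.446 0.376 0.185] [0.472 0.381 0.19 ]
[[293.58020414 148.65664043]]
```

View pics/d4.png

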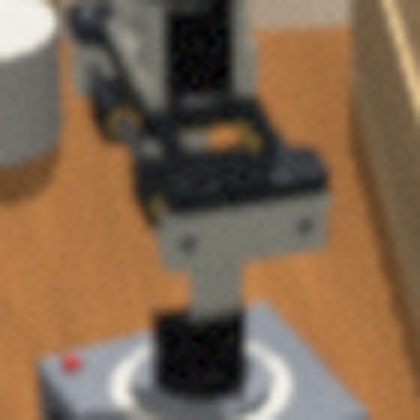

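The crop shows the near finger's tip at crop row 310, just above the bar, which confirms the fingers are about 40 mm too high. Descending another 40 mm and closing.

```bash
python3 -m jog '[{"grip":0.5,"linear":[0,-0.003,0.02],"yaw":0},{"grip":0.5,"linear":[0,-0.003,0.03],"yaw":0},{"grip":0.5,"linear":[0,-0.003,0.035],"yaw":0},{"grip":0.5,"linear":[0,-0.003,0.04],"yaw":0}]'
python3 -m jog '[{"grip":1,"linear":[0,0,0],"yaw":0},{"grip":1,"linear":[0,0,0],"yaw":0},{"grip":1,"linear":[0,0,0],"yaw":0},{"grip":1,"linear":[0,0,0],"yaw":0},{"grip":1,"linear":[0,0,0],"yaw":0}]' 20
python3 -c "
from h import *
st()"
```

```text
time_s: 6.7
tcp_pos: [0.4673, 0.3566, 0.0437]
eef_rot: [0.0, 0.996, 0.087, -0.0]
wrist_force: [-0.7, -0.2, 0.2]
width: 0.046
grip_force: 0.0
time_s: 7.32
tcp_pos: [0.4664, 0.3642, 0.0452]
eef_rot: [-0.006, 0.996, 0.089, 0.001]
wrist_force: [0.8, 15.2, -10.2]
width: 0.0138
grip_force: 20.0
t 7.325 tcp [0.4664 0.3642 0.0452] q [-0.16  0.66 -0.73  1.81  0.54  0.88 -2.53] F [  0.8  15.2 -10.2] T [ 3.08 -0.1   0.02] w 0.0138 g 19.982555955648422
[[ 0.984  0.178  0.001]
 [ 0.178 -0.984  0.012]
 [ 0.003 -0.011 -1.   ]]
```

```bash
python3 -m jog '[{"grip":1,"linear":[-0.001,-0.008,0],"yaw":0},{"grip":1,"linear":[-0.001,-0.01,-0.001],"yaw":0}]'
python3 -c "
from h import *
st()"
python3 -m jog '[{"grip":1,"linear":[0,0,0],"yaw":-0.15},{"grip":1,"linear":[0,0,0],"yaw":-0.3},{"grip":1,"linear":[0,0,0],"yaw":-0.45},{"grip":1,"linear":[0,0,0],"yaw":-0.6}]'
python3 -c "
from h import *
st()"
```

```text
time_s: 7.58
tcp_pos: [0.4664, 0.364, 0.0452]
eef_rot: [0.002, 0.996, 0.087, 0.001]
wrist_force: [4.0, -3.2, -4.3]
width: 0.0137
grip_force: 20.0
t 7.575 tcp [0.4664 0.364  0.0452] q [-0.19  0.65 -0.7   1.8   0.54  0.89 -2.54] F [ 4.  -3.2 -4.3] T [-0.84 -0.88  0.03] w 0.0137 g 19.98155951499939
[[ 0.985  0.173  0.002]
 [ 0.173 -0.985 -0.003]
 [ 0.001  0.004 -1.   ]]
time_s: 8.07
tcp_pos: [0.4672, 0.3625, 0.0452]
eef_rot: [0.003, 0.926, 0.379, 0.0]
wrist_force: [4.0, -4.9, 0.8]
width: 0.0142
grip_force: 20.0
t 8.075 tcp [0.4672 0.3625 0.0452] q [-0.1   0.71 -0.84  1.8   0.65  0.94 -2.01] F [ 4.  -4.9  0.8] T [-1.2  -0.83 -0.05] w 0.0142 g 19.999805688858032
[[ 0.713  0.701  0.002]
 [ 0.701 -0.713 -0.005]
 [-0.002  0.005 -1.   ]]
```

```bash
for i in 1; do python3 -m jog '[{"grip":1,"linear":[0,0,0],"yaw":-0.17},{"grip":1,"linear":[0,0,0],"yaw":-0.34},{"grip":1,"linear":[0,0,0],"yaw":-0.51},{"grip":1,"linear":[0,0,0],"yaw":-0.68},{"grip":1,"linear":[0,0,0],"yaw":-0.85}]'; done
python3 -c "
from h import *
st(); to(0,0,0,0)"
```

```text
time_s: 8.7
tcp_pos: [0.4694, 0.3616, 0.0452]
eef_rot: [0.004, 0.687, 0.726, -0.001]
wrist_force: [7.8, -6.0, -1.4]
width: 0.0144
grip_force: 20.0
t 8.7 tcp [0.4694 0.3616 0.0452] q [ 0.01  0.8  -1.01  1.79  0.8   1.02 -1.27] F [ 7.8 -6.  -1.4] T [-1.26 -1.68 -0.04] w 0.0144 g 19.99955713748932
[[-0.055  0.998  0.005]
 [ 0.998  0.055 -0.006]
 [-0.006  0.005 -1.   ]]
t 8.7 tcp [0.4694 0.3616 0.0452] head 93.14 tilt [ 0.005 -0.006] q7 -1.27 w 0.0144 | shift [-0.3351 -0.4887  0.0451] yaw 1.6255276307288682 len 0.594238595223522
```

```bash
python3 -m jog '[{"grip":1,"linear":[-0.003,0.003,0],"yaw":-0.17},{"grip":1,"linear":[-0.003,0.003,0],"yaw":-0.34},{"grip":1,"linear":[-0.003,0.003,0],"yaw":-0.51},{"grip":1,"linear":[-0.003,0.003,0],"yaw":-0.68},{"grip":1,"linear":[-0.003,0.003,0],"yaw":-0.85}]'
python3 -c "
from h import *
st(); to(0,0,0,0)"
python3 -m jog '[{"grip":1,"linear":[0,0,0],"yaw":-0.15},{"grip":1,"linear":[0,0,0],"yaw":-0.3},{"grip":1,"linear":[0,0,0],"yaw":-0.3}]'
python3 -c "
from h import *
st(); to(0,0,0,0)"
```

```text
time_s: 9.32
tcp_pos: [0.4715, 0.3628, 0.0452]
eef_rot: [0.002, 0.326, 0.945, 0.001]
wrist_force: [7.5, 3.1, -7.3]
width: 0.0141
grip_force: 20.0
t 9.325 tcp [0.4715 0.3628 0.0452] q [ 0.09  0.9  -1.17  1.79  0.94  1.12 -0.5 ] F [ 7.5  3.1 -7.3] T [ 0.84 -1.67 -0.1 ] w 0.0141 g 19.99874711036682
[[-0.787  0.616  0.004]
 [ 0.616  0.787  0.   ]
 [-0.003  0.003 -1.   ]]
t 9.325 tcp [0.4715 0.3628 0.0452] head 141.95 tilt [0.004 0.   ] q7 -0.5 w 0.0141 | shift [ 0.1478 -0.5764  0.0431] yaw 2.4774771697280826 len 0.5966089632703709
time_s: 9.7
tcp_pos: [0.4719, 0.3636, 0.0452]
eef_rot: [0.002, 0.183, 0.983, 0.001]
wrist_force: [7.8, 4.4, -7.3]
width: 0.0135
grip_force: 20.0
t 9.7 tcp [0.4719 0.3636 0.0452] q [ 0.11  0.94 -1.21  1.79  0.98  1.15 -0.23] F [ 7.8  4.4 -7.3] T [ 0.9  -1.96  0.07] w 0.0135 g 19.991287887096405
[[-0.933  0.36   0.005]
 [ 0.36   0.933  0.002]
 [-0.004  0.003 -1.   ]]
t 9.7 tcp [0.4719 0.3636 0.0452] head 158.91 tilt [0.005 0.002] q7 -0.23 w 0.0135 | shift [ 0.3096 -0.5092  0.0424] yaw 2.7735658265793237 len 0.5974300887751721
```

```bash
python3 -m jog '[{"grip":1,"linear":[-0.003,0.002,0],"yaw":-0.17},{"grip":1,"linear":[-0.003,0.002,0],"yaw":-0.34},{"grip":1,"linear":[-0.003,0.002,0],"yaw":-0.51},{"grip":1,"linear":[-0.003,0.002,0],"yaw":-0.68}]'
python3 -c "
from h import *
st(); to(0,0,0,0)"
python3 -m jog '[{"grip":1,"linear":[0,0,0],"yaw":-0.15},{"grip":1,"linear":[0,0,0],"yaw":-0.3},{"grip":1,"linear":[0,0,0],"yaw":-0.3}]'
python3 -c "
from h import *
st(); to(0,0,0,0)"
```

```text
time_s: 10.2
tcp_pos: [0.4719, 0.3655, 0.0452]
eef_rot: [0.0, -0.158, 0.987, 0.001]
wrist_force: [1.4, 6.5, -5.4]
width: 0.014
grip_force: 20.0
t 10.2 tcp [0.4719 0.3655 0.0452] q [ 0.14  1.03 -1.31  1.78  1.07  1.24  0.41] F [ 1.4  6.5 -5.4] T [ 1.43 -0.36 -0.07] w 0.014 g 19.99836891889572
[[-0.95  -0.313  0.001]
 [-0.313  0.95   0.003]
 [-0.001  0.002 -1.   ]]
t 10.2 tcp [0.4719 0.3655 0.0452] head -161.76 tilt [0.001 0.003] q7 0.41 w 0.014 | shift [ 0.5627 -0.1995  0.044 ] yaw -2.8232678717928947 len 0.5986045805917701
time_s: 10.58
tcp_pos: [0.4721, 0.3656, 0.0452]
eef_rot: [0.0, -0.302, 0.953, 0.001]
wrist_force: [1.3, 6.1, -3.8]
width: 0.0188
grip_force: 23.1
t 10.575 tcp [0.4721 0.3656 0.0452] q [ 0.15  1.06 -1.35  1.78  1.1   1.27  0.68] F [ 1.3  6.1 -3.8] T [ 1.34 -0.39 -0.57] w 0.0188 g 23.111100811511278
[[-0.818 -0.575 -0.   ]
 [-0.575  0.818  0.003]
 [-0.002  0.002 -1.   ]]
t 10.575 tcp [0.4721 0.3656 0.0452] head -144.89 tilt [-0.     0.003] q7 0.68 w 0.0188 | shift [ 0.5965 -0.0277  0.0441] yaw -2.52888039411617 len 0.5987858726121522
```

The torque of −0.57 N m and the widening grip show that the dial has reached its end stop. I'll release, lift and head for the first clamp.

```bash
python3 -m jog '[{"grip":0.5,"linear":[0,0,0],"yaw":0},{"grip":0.5,"linear":[0,0,0],"yaw":0},{"grip":0.5,"linear":[0,0,0],"yaw":0},{"grip":0.5,"linear":[0,0,-0.03],"yaw":0},{"grip":0.5,"linear":[0,0,-0.08],"yaw":0}]'
python3 -m jog '[{"grip":0.4,"linear":[0,0,-0.06],"yaw":0.18},{"grip":0.4,"linear":[0,0,-0.06],"yaw":0.36},{"grip":0.4,"linear":[0,0,-0.06],"yaw":0.54},{"grip":0.4,"linear":[0,0,-0.06],"yaw":0.72},{"grip":0.4,"linear":[0,0,-0.06],"yaw":0.9}]'
python3 -m jog '[{"grip":0.4,"linear":[0,0,0],"yaw":0.18},{"grip":0.4,"linear":[0,0,0],"yaw":0.36},{"grip":0.4,"linear":[0,0,0],"yaw":0.54},{"grip":0.4,"linear":[0,0,0],"yaw":0.72},{"grip":0.4,"linear":[0,0,0],"yaw":0.9}]'
python3 - <<'E'
from h import *
s=snapshot("top"); P,u,v=pts(s); H=cv2.cvtColor(s["frame"],cv2.COLOR_RGB2HSV)[v,u]
for n in ("side","top"):
    s=snapshot(n); P,u,v=pts(s); H=cv2.cvtColor(s["frame"],cv2.COLOR_RGB2HSV)[v,u]
    d=near(P,(.468,.362),.03)&(P[:,2]>.098)&(P[:,2]<.115)
    if d.sum()>5: print(n,"dial top",d.sum(),np.round(P[d].mean(0),4),ang(P[d,:2]))
to(.427,-.145,.18,109)
E
```

```text
time_s: 11.2
tcp_pos: [0.4708, 0.3628, 0.1246]
eef_rot: [-0.002, -0.302, 0.953, -0.001]
wrist_force: [-0.0, 1.2, 0.7]
width: 0.0458
grip_force: 0.0
time_s: 11.82
tcp_pos: [0.4713, 0.3639, 0.1854]
eef_rot: [0.0, 0.146, 0.989, -0.0]
wrist_force: [-0.6, 0.1, -0.4]
width: 0.0549
grip_force: 0.0
time_s: 12.45
tcp_pos: [0.4712, 0.3639, 0.1853]
eef_rot: [0.0, 0.562, 0.827, -0.0]
wrist_force: [0.5, 0.2, -0.2]
width: 0.0549
grip_force: 0.0
side dial top 63 [0.4666 0.3614 0.1029] (np.float64(-161.0995163104544), array([0.00500388, 0.01393279]))
top dial top 59 [0.478  0.3651 0.1034] (np.float64(-151.74975240193245), array([0.00387853, 0.00798806]))
t 12.6 tcp [0.4714 0.364  0.1856] head 112.19 tilt [ 0.001 -0.001] q7 -0.82 w 0.0552 | shift [-0.4545 -0.2333  0.006 ] yaw 0.055619082651133446 len 0.5109207958443858
```

```bash
python3 -m jog '[{"grip":0.4,"linear":[-0.0505,-0.0259,0],"yaw":0},{"grip":0.4,"linear":[-0.101,-0.0518,0],"yaw":0},{"grip":0.4,"linear":[-0.1515,-0.0777,0],"yaw":0},{"grip":0.4,"linear":[-0.202,-0.1036,0],"yaw":0},{"grip":0.4,"linear":[-0.2525,-0.1295,0],"yaw":0}]'
python3 -m jog '[{"grip":0.4,"linear":[-0.0505,-0.0259,0],"yaw":0},{"grip":0.4,"linear":[-0.101,-0.0518,0],"yaw":0},{"grip":0.4,"linear":[-0.1515,-0.0777,0],"yaw":0},{"grip":0.4,"linear":[-0.202,-0.1036,0],"yaw":0.05},{"grip":0.4,"linear":[-0.202,-0.1036,0],"yaw":0.05}]'
python3 - <<'E'
from h import *
to(.427,-.145,.06,109); st()
cl=cloud(); clamp(cl,(.44,-.19)); clamp(cl,(.455,-.37))
n,P,H=cl[1]
m=near(P,(.427,-.145),.06)&(P[:,2]>.17)&(P[:,2]<.26)
print(np.round(np.percentile(P[m],[1,5,50,95],axis=0),3))
s=snapshot("side"); save(s,"c1.png",(240,200,110,110),5)
E
```

```text
time_s: 13.22
tcp_pos: [0.4456, 0.0797, 0.1853]
eef_rot: [0.0, 0.557, 0.83, -0.0]
wrist_force: [1.2, -0.4, -0.6]
width: 0.0552
grip_force: 0.0
time_s: 13.85
tcp_pos: [0.4246, -0.1495, 0.1849]
eef_rot: [-0.0, 0.582, 0.813, -0.0]
wrist_force: [-0.7, 0.6, 0.8]
width: 0.0552
grip_force: 0.0
t 13.85 tcp [ 0.4246 -0.1495  0.1849] head 108.82 tilt [-0.001 -0.   ] q7 0.09 w 0.0552 | shift [0.0034 0.0038 0.1249] yaw -0.003222553490167852 len 0.124978802382363
t 13.85 tcp [ 0.4246 -0.1495  0.1849] q [ 1.46  0.49 -1.45  2.02  0.54  1.13  0.09] F [-0.7  0.6  0.8] T [ 0.09 -0.12 -0.04] w 0.0552 g 0.0
[[-0.323  0.947 -0.001]
 [ 0.947  0.323 -0.   ]
 [ 0.    -0.001 -1.   ]]
top key 0  top z  ang 
side key 96 [ 0.4266 -0.1468  0.1062] top z 0.121 ang (np.float64(-179.82879164043266), array([0.00217085, 0.00693012]))
   blue 92 [ 0.4241 -0.1519  0.0731] [0.025 0.011 0.049]
   up 708 [ 0.434  -0.1754  0.0729] ang (np.float64(114.3609419767153), array([0.01196336, 0.03292328]))
   foot 359 [ 0.4329 -0.2099  0.0081] rect [ 0.4439 -0.2014] [0.0517 0.0963] 20.1 pca 110.99097981639477
top key 28 [ 0.4538 -0.3139  0.1165] top z 0.126 ang (np.float64(179.91262517668704), array([0.00185595, 0.00509202]))
   blue 11 [ 0.4527 -0.3086  0.0779] [0.018 0.002 0.021]
   up 314 [ 0.457  -0.3431  0.0843] ang (np.float64(94.56833403521695), array([0.00629938, 0.02920337]))
   foot 425 [ 0.4585 -0.3762  0.0077] rect [ 0.4582 -0.3698] [0.0543 0.1085] 4.4 pca 95.95292495421874
side key 97 [ 0.4525 -0.3195  0.1068] top z 0.121 ang (np.float64(179.33518211664327), array([0.00126356, 0.00633119]))
   blue 110 [ 0.4507 -0.3234  0.0742] [0.025 0.01  0.049]
   up 782 [ 0.4552 -0.3524  0.0774] ang (np.float64(97.046448942221), array([0.00648589, 0.03291869]))
   foot 606 [ 0.4499 -0.3836  0.0078] rect [ 0.4582 -0.3631] [0.0556 0.1233] 4.6 pca 99.18612639410789
[[ 0.378 -0.174  0.222]
 [ 0.38  -0.171  0.226]
 [ 0.447 -0.148  0.244]
 [ 0.466 -0.134  0.258]]
```

View pics/c1.png

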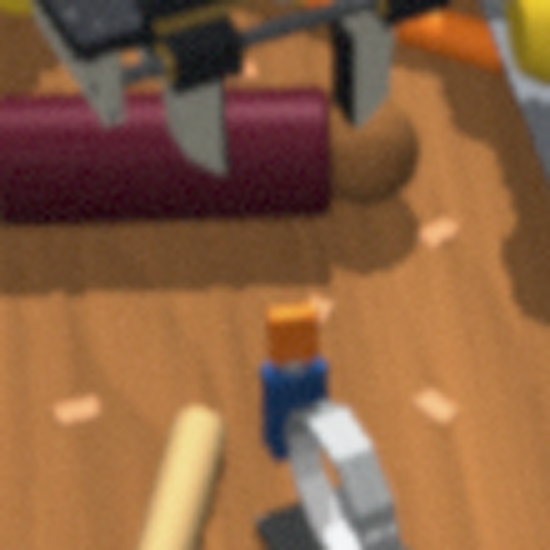

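The crop shows the open fingers above the key at (290,330), with the fingertips about 38 mm higher than the reading. The clamp hasn't moved. Descending onto the housing.

```bash
python3 -m jog '[{"grip":0.4,"linear":[0.005,0.005,0.05],"yaw":0},{"grip":0.4,"linear":[0.005,0.005,0.1],"yaw":0},{"grip":0.4,"linear":[0.005,0.005,0.13],"yaw":0},{"grip":0.4,"linear":[0.005,0.005,0.15],"yaw":0},{"grip":0.4,"linear":[0.005,0.005,0.159],"yaw":0}]'
python3 -m jog '[{"grip":0.4,"linear":[0,0,0],"yaw":0}]'
python3 - <<'E'
from h import *
to(.428,-.143,.025,109); st()
s=snapshot("side"); save(s,"c2.png",(240,200,110,110),5)
E
```

```text
time_s: 14.62
tcp_pos: [0.4286, -0.136, 0.0257]
eef_rot: [-0.001, 0.578, 0.816, 0.0]
wrist_force: [0.9, 0.0, -0.2]
width: 0.0551
grip_force: 0.0
time_s: 14.75
tcp_pos: [0.4289, -0.1369, 0.0265]
eef_rot: [-0.0, 0.579, 0.816, 0.0]
wrist_force: [-0.2, -0.6, 0.0]
width: 0.055
grip_force: 0.0
t 14.75 tcp [ 0.4289 -0.1369  0.0265] head 109.31 tilt [-0.  0.] q7 -0.15 w 0.055 | shift [-0.0054 -0.0029  0.0014] yaw 0.005383763106902844 len 0.006320244949465266
t 14.75 tcp [ 0.4289 -0.1369  0.0265] q [ 1.14  0.67 -1.11  2.14  0.83  0.85 -0.15] F [-0.2 -0.6  0. ] T [ 0.   -0.16 -0.02] w 0.055 g 0.0
[[-0.331  0.944 -0.   ]
 [ 0.944  0.331  0.   ]
 [ 0.     0.    -1.   ]]
```

View pics/c2.png

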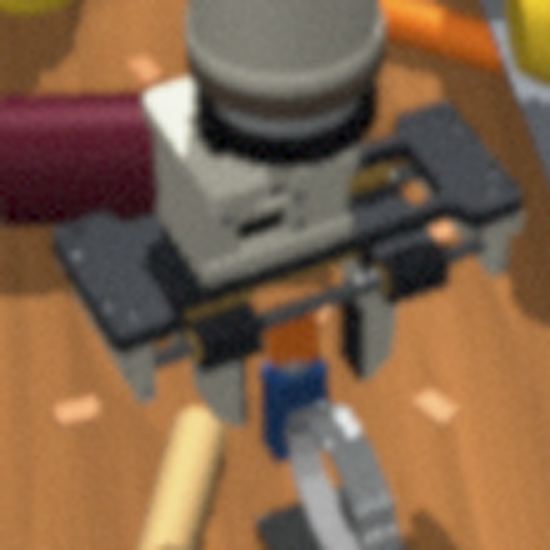

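The crop shows the fingers straddling the blue housing at (295,400), with the key below the gripper body. Nudging into line and closing.

```bash
python3 -m jog '[{"grip":0.4,"linear":[-0.005,-0.002,0],"yaw":0},{"grip":0.6,"linear":[-0.005,-0.002,0],"yaw":0},{"grip":1,"linear":[-0.005,-0.002,0],"yaw":0},{"grip":1,"linear":[-0.005,-0.002,0],"yaw":0},{"grip":1,"linear":[-0.005,-0.002,0],"yaw":0}]' 30
python3 -m jog '[{"grip":1,"linear":[0,0,0],"yaw":0},{"grip":1,"linear":[0,0,0],"yaw":0}]'
python3 - <<'E'
from h import *
st()
E
```

```text
time_s: 15.42
tcp_pos: [0.4285, -0.1436, 0.0264]
eef_rot: [0.0, 0.58, 0.815, -0.0]
wrist_force: [-0.6, 0.5, 0.9]
width: 0.0277
grip_force: 30.0
time_s: 15.68
tcp_pos: [0.4285, -0.1436, 0.0264]
eef_rot: [0.0, 0.58, 0.815, -0.0]
wrist_force: [0.1, 0.8, 2.3]
width: 0.0279
grip_force: 30.0
t 15.675 tcp [ 0.4285 -0.1436  0.0264] q [ 1.16  0.67 -1.11  2.14  0.83  0.85 -0.14] F [0.1 0.8 2.3] T [-0.09 -0.05 -0.05] w 0.0279 g 30.000507831573486
[[-0.328  0.945  0.   ]
 [ 0.945  0.328 -0.   ]
 [-0.     0.    -1.   ]]
```

```bash
python3 -m jog '[{"grip":1,"linear":[0,0,-0.03],"yaw":0},{"grip":1,"linear":[0,0,-0.07],"yaw":0},{"grip":1,"linear":[0,0,-0.114],"yaw":0},{"grip":1,"linear":[0.03,0.018,-0.114],"yaw":0},{"grip":1,"linear":[0.078,0.046,-0.114],"yaw":0}]'
python3 -m jog '[{"grip":1,"linear":[0.05,0.029,0],"yaw":0},{"grip":1,"linear":[0.1,0.058,0],"yaw":0},{"grip":1,"linear":[0.15,0.087,0],"yaw":0},{"grip":1,"linear":[0.2,0.117,0],"yaw":0},{"grip":1,"linear":[0.255,0.148,0],"yaw":0.13}]'
python3 -m jog '[{"grip":1,"linear":[0,0,0],"yaw":0.13},{"grip":1,"linear":[0,0,0],"yaw":0.13},{"grip":1,"linear":[0,0,0],"yaw":0.13}]'
python3 - <<'E'
from h import *
st(); to(.503,.2355,.083,94.1)
E
```

```text
time_s: 16.3
tcp_pos: [0.4459, -0.0563, 0.1399]
eef_rot: [-0.0, 0.582, 0.813, -0.0]
wrist_force: [1.3, 1.6, -4.3]
width: 0.0278
grip_force: 30.0
time_s: 16.92
tcp_pos: [0.5021, 0.2348, 0.1389]
eef_rot: [-0.001, 0.633, 0.774, -0.001]
wrist_force: [1.7, -0.4, -3.8]
width: 0.0276
grip_force: 30.0
time_s: 17.3
tcp_pos: [0.5023, 0.2322, 0.1395]
eef_rot: [0.0, 0.68, 0.733, -0.001]
wrist_force: [-1.5, -0.2, -3.9]
width: 0.0272
grip_force: 30.0
t 17.3 tcp [0.5023 0.2322 0.1395] q [ 0.32  0.59 -1.07  1.83  0.59  1.08 -0.9 ] F [-1.5 -0.2 -3.9] T [ 0.09 -0.12  0.04] w 0.0272 g 29.998884201049805
[[-0.075  0.997 -0.001]
 [ 0.997  0.075 -0.002]
 [-0.002 -0.001 -1.   ]]
t 17.3 tcp [0.5023 0.2322 0.1395] head 94.28 tilt [-0.001 -0.002] q7 -0.9 w 0.0272 | shift [0.0033 0.0011 0.0565] yaw 0.0032063693651382496 len 0.05659472962502722
```

```bash
python3 -m jog '[{"grip":1,"linear":[0.002,0,0.03],"yaw":0},{"grip":1,"linear":[0.003,0.001,0.0565],"yaw":0},{"grip":1,"linear":[0.003,0.001,0.0565],"yaw":0},{"grip":1,"linear":[0.003,0.001,0.0565],"yaw":0}]'
cat >> h.py <<'E'
def held(oxy,off,pic=None,r=.06):
    "measure clamp near expected origin oxy (world), heading 4.1; prints in manifold axes rel. to port groove mid at off"
    M=np.array([[np.cos(np.radians(4.15)),np.sin(np.radians(4.15))],[-np.sin(np.radians(4.15)),np.cos(np.radians(4.15))]])
    for n in("top","side"):
        s=snapshot(n); P,u,v=pts(s); H=cv2.cvtColor(s["frame"],cv2.COLOR_RGB2HSV)[v,u]
        L=np.c_[(P[:,:2]-off)@M.T,P[:,2]-.105]
        e=(np.array(oxy)-off)@M.T
        m=(abs(L[:,0]-e[0])<.05)&(abs(L[:,1]-e[1])<.07)
        for nm,k in (("band",m&(abs(L[:,0]-e[0])<.016)&(abs(L[:,1]-e[1])<.045)&(H[:,1]<60)&(H[:,2]>80)&(abs(L[:,2])<.05)),
                     ("key",m&(H[:,0]<16)&(H[:,1]>150)&(H[:,2]>110)&(L[:,2]>.03)),("blue",m&(H[:,0]>95)&(H[:,0]<125)&(H[:,1]>120)&(L[:,2]>-.03)),
                     ("foot",m&(H[:,1]<90)&(H[:,2]<110)&(abs(L[:,2]+.046)<.012)),
                     ("barb",(abs(L[:,1])<.05)&(H[:,0]>20)&(H[:,0]<34)&(H[:,1]>150)&(abs(L[:,2])<.05))):
            if k.sum()>5: print(n,nm,k.sum(),"mean",np.round(L[k].mean(0)*1e3,1),"lo",np.round(np.percentile(L[k],3,axis=0)*1e3,1),"hi",np.round(np.percentile(L[k],97,axis=0)*1e3,1))
        if pic: save(s,pic+n+".png",*pic_c[n])
pic_c={"top":((190,180,130,100),3),"side":((290,130,130,100),3)}
E
python3 - <<'E'
from h import *
st(); held((.506,.189),(.596,.195),"h1_")
a=cv2.imread("pics/h1_top.png");b=cv2.imread("pics/h1_side.png");cv2.imwrite("pics/h1.png",np.hstack([a,b]))
E
```

```text
time_s: 17.8
tcp_pos: [0.5039, 0.2365, 0.0845]
eef_rot: [-0.0, 0.681, 0.732, 0.0]
wrist_force: [-0.8, 0.9, -3.8]
width: 0.0277
grip_force: 30.0
t 17.8 tcp [0.5039 0.2365 0.0845] q [ 0.26  0.66 -1.01  1.87  0.66  1.   -0.96] F [-0.8  0.9 -3.8] T [ 0.13 -0.09 -0.  ] w 0.0277 g 29.999340176582336
[[-0.073  0.997  0.   ]
 [ 0.997  0.073  0.001]
 [ 0.001  0.001 -1.   ]]
top band 142 mean [-88.8 -12.   14.8] lo [-97.5 -30.7 -43.5] hi [-80.9  12.6  31.8]
top foot 181 mean [-82.5  -4.8 -51.9] lo [-111.6  -36.5  -57.4] hi [-65.2  35.8 -42.6]
top barb 190 mean [-36.5  -1.4  21. ] lo [-44.6 -24.7  -7.2] hi [-27.1  23.5  32.7]
side band 302 mean [-91.8  -1.6  -1.5] lo [-100.   -31.3  -47.2] hi [-81.7  43.5  35.3]
side key 65 mean [-90.4  39.3  60.6] lo [-99.4  33.2  46.2] hi [-81.9  44.3  72.6]
side blue 59 mean [-92.5  40.8  36.9] lo [-104.4   14.1   -2.7] hi [-78.2  52.  191.6]
side foot 269 mean [-96.7  -1.4 -50.9] lo [-116.9  -39.1  -57.6] hi [-67.3  48.7 -39.6]
side barb 212 mean [-48.9 -10.9  11.4] lo [-267.5  -29.3  -25. ] hi [-27.1  48.7  32.1]
```

View pics/h1.png

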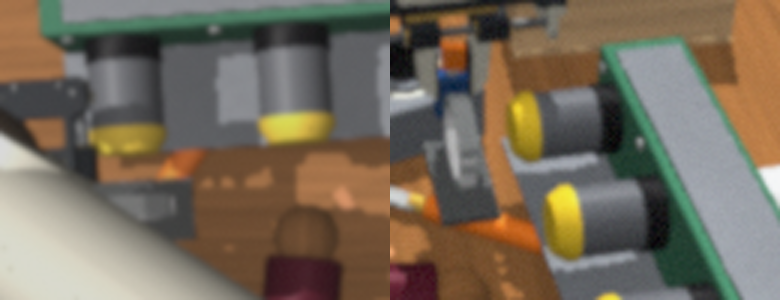

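The crops show the clamp upright in front of the left spigot, key up. To get the lateral fit to about 1 mm I'll fit the given shapes to the depth points instead of using colour means.

```bash
cat >> h.py <<'E'
from scipy.optimize import least_squares
YAW=np.radians(4.15)
def box(p,c,h):
    q=abs(p-c)-h; return np.linalg.norm(np.maximum(q,0),axis=1)+np.minimum(q.max(1),0)
def sdf_clamp(p,key,s):
    rho=np.hypot(p[:,1],p[:,2]); q=np.c_[abs(rho-.0375)-.0015,abs(p[:,0])-.009]
    b=np.linalg.norm(np.maximum(q,0),axis=1)+np.minimum(q.max(1),0)
    f=box(p,np.array([0,-.012,-.044+s]),np.array([.027,.048,.004]))
    h=box(p,np.array([0,.047,.012]),np.array([.014,.008,.026]))
    c,sn=np.cos(key),np.sin(key); k=p-[0,.047,.057]; k=np.c_[c*k[:,0]+sn*k[:,1],-sn*k[:,0]+c*k[:,1],k[:,2]]
    return b,f,h,box(k,np.zeros(3),np.array([.011,.004,.015]))
def grab(n):
    s=snapshot(n); P,u,v=pts(s); return P,cv2.cvtColor(s["frame"],cv2.COLOR_RGB2HSV)[v,u]
def fit_clamp(P,H,o,yaw,key=0.,s=0.,free_yaw=True):
    m=near(P,o[:2],.1)&(P[:,2]>o[2]-.06)&(P[:,2]<o[2]+.09); P,H=P[m],H[m]
    grey=(H[:,1]<70)&(H[:,2]>75); dark=(H[:,1]<110)&(H[:,2]<120); org=(H[:,0]<16)&(H[:,1]>150)&(H[:,2]>90); blu=(H[:,0]>95)&(H[:,0]<125)&(H[:,1]>110)
    def loc(q):
        c,sn=np.cos(q[3]),np.sin(q[3]); d=P-q[:3]; return np.c_[c*d[:,0]+sn*d[:,1],-sn*d[:,0]+c*d[:,1],d[:,2]]
    q=np.array([*o,yaw],float)
    for tol in(.012,.008,.006,.005):
        L=loc(q); b,f,h,k=sdf_clamp(L,key,s)
        sel=[grey&(abs(b)<tol)&(L[:,1]<.034),dark&(abs(f)<tol)&(abs(L[:,2]+.044-s)<.009),blu&(abs(h)<tol),org&(abs(k)<tol)]
        def res(x):
            x=x if free_yaw else np.array([*x[:3],yaw])
            L=loc(x); d=sdf_clamp(L,key,s); return np.concatenate([d[i][sel[i]]/max(sel[i].sum(),60)**.5 for i in range(4)]+[[.05*(x[3]-yaw)*.02]])
        r=least_squares(res,q,loss="soft_l1",f_scale=.002/8); q=r.x
    return q,[int(k.sum()) for k in sel]
def fit_port(P,H,p):
    c,sn=np.cos(YAW),np.sin(YAW)
    def loc(P,q): d=P-q; return np.c_[c*d[:,0]+sn*d[:,1],-sn*d[:,0]+c*d[:,1],d[:,2]]
    L=loc(P,np.array(p)); yel=(H[:,0]>20)&(H[:,0]<34)&(H[:,1]>120)&(H[:,2]>60)
    m=(np.hypot(L[:,1],L[:,2])<.042)&(np.hypot(L[:,1],L[:,2])>.02)&(((L[:,0]>-.024)&(L[:,0]<.024)&(H[:,1]<70))|((L[:,0]<-.029)&(L[:,0]>-.046)&yel))
    Q=P[m]
    def res(x):
        l=loc(Q,np.array([p[0],*x])); rad=np.where(l[:,0]>-.0275,.03,np.where(l[:,0]>-.0355,.032,.032+(l[:,0]+.0355)*8/12)); return np.hypot(l[:,1],l[:,2])-rad
    r=least_squares(res,p[1:],loss="soft_l1",f_scale=.002); return r.x,int(m.sum())
def rel(q,port):
    d=np.array(q[:3])-port; c,sn=np.cos(YAW),np.sin(YAW); return np.round(1e3*np.array([c*d[0]+sn*d[1],-sn*d[0]+c*d[1],d[2]]),1)
PORT={"L":np.array([.596,.195,.105]),"M":np.array([.606,.0557,.105]),"R":np.array([.616,-.084,.105])}
E
python3 - <<'E'
from h import *
for n in("top","side"):
    P,H=grab(n)
    for k,p in PORT.items(): print(n,k,fit_port(P,H,p))
    for fy in(True,False):
        q,c=fit_clamp(P,H,(.507,.1885,.106),YAW,key=-.33,free_yaw=fy); print(n,np.round(q[:3],4),np.degrees(q[3]).round(1),c,"rel L",rel(q,PORT["L"]))
E
```

```text
top L (array([0.19633848, 0.10464141]), 614)
top M (array([0.05661466, 0.1044963 ]), 617)
top R (array([-0.0830812,  0.1046233]), 614)
top [0.5128 0.1962 0.0965] -9.3 [165, 219, 0, 0] rel L [-82.9   7.2  -8.5]
top [0.509  0.1968 0.0966] 4.2 [153, 219, 0, 0] rel L [-86.6   8.   -8.4]
side L (array([0.19780254, 0.10544317]), 524)
side M (array([0.05804202, 0.10525948]), 621)
side R (array([-0.0818371 ,  0.10521752]), 724)
side [0.5045 0.1923 0.0975] 2.9 [221, 280, 46, 19] rel L [-91.5   3.9  -7.5]
side [0.5047 0.192  0.0975] 4.2 [219, 280, 46, 22] rel L [-91.3   3.6  -7.5]
```

Run:
```python
from h import *
for n in("top","side"):
    P,H=grab(n); c,s=np.cos(YAW),np.sin(YAW); d=P-[.506,.189,0]; L=np.c_[c*d[:,0]+s*d[:,1],-s*d[:,0]+c*d[:,1],P[:,2]]
    m=(abs(L[:,0])<.03)&(abs(L[:,1])<.075)&(P[:,2]>.03)&(P[:,2]<.085)
    for y in np.arange(-.07,.05,.01):
        k=m&(abs(L[:,1]-y)<.005)&(H[:,1]<110)&(H[:,2]<120)
        if k.sum()>2: print(n,"foot y",round(y,3),k.sum(),"z",np.round(np.percentile(L[k,2],[10,50,90]),4),"x",np.round(np.percentile(L[k,0],[5,95]),3))
```

```text
top foot y -0.04 51 z [0.042  0.0452 0.0481] x [-0.023  0.025]
top foot y -0.03 77 z [0.0431 0.0472 0.0507] x [-0.024  0.022]
top foot y -0.02 51 z [0.045  0.0488 0.0526] x [-0.024  0.024]
top foot y -0.01 43 z [0.0473 0.0513 0.0548] x [-0.017  0.024]
top foot y 0.0 29 z [0.051  0.0551 0.0591] x [-0.01   0.025]
top foot y 0.01 18 z [0.052  0.0551 0.0598] x [0.012 0.026]
top foot y 0.02 18 z [0.0538 0.0567 0.0614] x [0.016 0.024]
top foot y 0.03 16 z [0.0553 0.0612 0.0624] x [0.017 0.025]
top foot y 0.04 9 z [0.0586 0.0613 0.066 ] x [0.02  0.025]
side foot y -0.04 54 z [0.0392 0.0445 0.0469] x [-0.025  0.02 ]
side foot y -0.03 64 z [0.0437 0.0469 0.0792] x [-0.022  0.022]
side foot y -0.02 60 z [0.0463 0.0486 0.0549] x [-0.024  0.022]
side foot y -0.01 60 z [0.0476 0.0508 0.0536] x [-0.024  0.021]
side foot y 0.0 36 z [0.0502 0.053  0.0567] x [-0.026  0.021]
side foot y 0.01 29 z [0.0524 0.0545 0.0576] x [-0.026  0.021]
side foot y 0.02 24 z [0.0536 0.0573 0.0601] x [-0.026  0.022]
side foot y 0.03 27 z [0.056  0.0599 0.0629] x [-0.027  0.014]
side foot y 0.04 24 z [0.0591 0.062  0.0653] x [-0.028  0.019]
```

The foot slopes by 0.21, so the clamp has rolled about 12° in the pads and its free side hangs low. I'll grip at 60 N and level its foot on the ledge in front of the spigot.

```bash
sed -i 's/"L":np.array(\[.596,.195/"L":np.array([.596,.197/; s/"M":np.array(\[.606,.0557/"M":np.array([.606,.057/; s/"R":np.array(\[.616,-.084/"R":np.array([.616,-.0825/' h.py
python3 -m jog '[{"grip":1,"linear":[0,0,-0.015],"yaw":0},{"grip":1,"linear":[0,0,-0.025],"yaw":0},{"grip":1,"linear":[0,0.015,-0.025],"yaw":0},{"grip":1,"linear":[0,0.031,-0.025],"yaw":0},{"grip":1,"linear":[0,0.031,-0.015],"yaw":0}]' 60
python3 -m jog '[{"grip":1,"linear":[0,0,0.005],"yaw":0},{"grip":1,"linear":[0,0,0.01],"yaw":0},{"grip":1,"linear":[0,0,0.014],"yaw":0},{"grip":1,"linear":[0,0,0.016],"yaw":0},{"grip":1,"linear":[0,0,0.018],"yaw":0}]' 60
python3 - <<'E'
from h import *
st()
for n in("top","side"):
    P,H=grab(n)
    for fy in(True,False):
        q,c=fit_clamp(P,H,(.539,.193,.102),YAW,key=-.33,free_yaw=fy); print(n,np.round(q[:3],4),np.degrees(q[3]).round(1),c,"rel L",rel(q,PORT["L"]))
to(.5,.2,.08,94.1)
E
```

```text
time_s: 18.73
tcp_pos: [0.5358, 0.2407, 0.0988]
eef_rot: [-0.001, 0.681, 0.732, 0.001]
wrist_force: [-4.0, 6.6, 12.6]
width: 0.0274
grip_force: 60.0
time_s: 19.35
tcp_pos: [0.5359, 0.245, 0.0834]
eef_rot: [-0.001, 0.679, 0.734, 0.004]
wrist_force: [-2.1, 7.2, 10.0]
width: 0.0273
grip_force: 60.0
t 19.35 tcp [0.5359 0.245  0.0834] q [ 0.24  0.7  -0.99  1.79  0.68  1.02 -0.94] F [-2.1  7.2 10. ] T [0.93 0.21 0.03] w 0.0273 g 60.00663936138153
[[-0.077  0.997  0.005]
 [ 0.997  0.077  0.007]
 [ 0.007  0.006 -1.   ]]
top [0.5386 0.1968 0.1021] 8.0 [118, 282, 0, 0] rel L [-57.2   3.9  -2.9]
top [0.5409 0.1969 0.1022] 4.2 [118, 284, 0, 0] rel L [-55.    3.9  -2.8]
side [0.5377 0.1983 0.103 ] 6.3 [265, 379, 61, 71] rel L [-58.    5.5  -2. ]
side [0.539  0.1976 0.1027] 4.2 [265, 378, 62, 71] rel L [-56.8   4.8  -2.3]
t 19.45 tcp [0.5359 0.2448 0.0833] head 94.43 tilt [0.005 0.007] q7 -0.94 w 0.0278 | shift [-0.0419 -0.0392  0.0028] yaw 0.0057549907489170635 len 0.05747474210665903
```

```bash
cat >> h.py <<'E'
def roll(P,H,q):
    c,s=np.cos(q[3]),np.sin(q[3]); d=P-q[:3]; L=np.c_[c*d[:,0]+s*d[:,1],-s*d[:,0]+c*d[:,1],d[:,2]]
    k=(abs(L[:,0])<.025)&(L[:,1]>-.06)&(L[:,1]<.035)&(abs(L[:,2]+.04)<.012)&(H[:,1]<110)&(H[:,2]<120)
    return k.sum(),np.round(np.degrees(np.arctan(np.polyfit(L[k,1],L[k,2],1)[0])),1)
def meas(o,port,key=0.,s=0.,z=None):
    for n in("top","side"):
        P,H=grab(n); q,c=fit_clamp(P,H,o,YAW,key=key,s=s,free_yaw=False); print(n,np.round(q[:3],4),c,"rel",rel(q,PORT[port]),"roll",roll(P,H,q))
E
python3 -m jog '[{"grip":1,"linear":[0,0,-0.004],"yaw":0},{"grip":1,"linear":[-0.003,0,-0.005],"yaw":0},{"grip":1,"linear":[-0.003,0,-0.005],"yaw":0},{"grip":1,"linear":[-0.003,0,-0.005],"yaw":0}]' 60
python3 - <<'E'
from h import *
st(); meas((.539,.194,.104),"L",-.33)
E
```

```text
time_s: 19.95
tcp_pos: [0.5343, 0.2354, 0.0851]
eef_rot: [-0.0, 0.681, 0.732, -0.001]
wrist_force: [-0.5, -0.4, -4.2]
width: 0.0275
grip_force: 60.0
t 19.95 tcp [0.5343 0.2354 0.0851] q [ 0.25  0.7  -0.99  1.8   0.68  1.03 -0.93] F [-0.5 -0.4 -4.2] T [ 0.11 -0.08 -0.03] w 0.0275 g 59.98950004577637
[[-0.073  0.997 -0.001]
 [ 0.997  0.073 -0.001]
 [-0.001 -0.001 -1.   ]]
top [0.5401 0.1873 0.1026] [126, 304, 0, 0] rel [-56.4  -5.6  -2.4] roll (np.int64(250), np.float64(5.0))
side [0.5346 0.1897 0.1046] [274, 366, 65, 72] rel [-61.8  -2.8  -0.4] roll (np.int64(326), np.float64(3.9))
```

```bash
python3 -m jog '[{"grip":1,"linear":[0.004,0,-0.0015],"yaw":0},{"grip":1,"linear":[0.004,0.006,-0.0015],"yaw":0},{"grip":1,"linear":[0.004,0.012,-0.0015],"yaw":0},{"grip":1,"linear":[0.004,0.018,-0.0015],"yaw":0},{"grip":1,"linear":[0.004,0.024,-0.0015],"yaw":0}]' 60
python3 - <<'E'
from h import *
st(); to(.5,.2,.08,94.1); meas((.562,.195,.105),"L",-.33)
E
```

```text
time_s: 20.68
tcp_pos: [0.5585, 0.2421, 0.0872]
eef_rot: [0.0, 0.681, 0.733, -0.0]
wrist_force: [0.3, -0.2, -4.3]
width: 0.0274
grip_force: 60.0
t 20.675 tcp [0.5585 0.2421 0.0872] q [ 0.23  0.73 -0.97  1.73  0.68  1.06 -0.91] F [ 0.3 -0.2 -4.3] T [ 0.17 -0.1  -0.01] w 0.0274 g 59.98925864696503
[[-0.074  0.997 -0.   ]
 [ 0.997  0.074 -0.   ]
 [-0.    -0.    -1.   ]]
t 20.675 tcp [0.5585 0.2421 0.0872] head 94.22 tilt [-0. -0.] q7 -0.91 w 0.0274 | shift [-0.0377 -0.0615  0.0072] yaw 0.0021472065610973513 len 0.07246049295908603
top [0.5684 0.1913 0.1019] [113, 305, 0, 0] rel [-28.   -3.7  -3.1] roll (np.int64(239), np.float64(13.2))
side [0.5598 0.1959 0.1062] [226, 317, 52, 66] rel [-36.1   1.5   1.2] roll (np.int64(293), np.float64(4.0))
```

No contact force, and the band is already over the barb. Going on into the groove.

```bash
python3 -m jog '[{"grip":1,"linear":[0,0.006,0],"yaw":0},{"grip":1,"linear":[0,0.013,0],"yaw":0},{"grip":1,"linear":[0,0.02,0],"yaw":0},{"grip":1,"linear":[0,0.027,0],"yaw":0},{"grip":1,"linear":[0,0.031,0],"yaw":0}]' 60
python3 - <<'E'
from h import *
st()
E
```

```text
time_s: 21.4
tcp_pos: [0.5895, 0.2445, 0.0873]
eef_rot: [0.0, 0.681, 0.733, 0.0]
wrist_force: [-0.2, 0.6, -4.0]
width: 0.0279
grip_force: 60.0
t 21.4 tcp [0.5895 0.2445 0.0873] q [ 0.21  0.77 -0.96  1.65  0.69  1.09 -0.88] F [-0.2  0.6 -4. ] T [ 0.15 -0.12 -0.01] w 0.0279 g 59.989213943481445
[[-0.074  0.997  0.   ]
 [ 0.997  0.074  0.   ]
 [ 0.     0.    -1.   ]]
```

```bash
python3 -m jog '[{"grip":1,"linear":[0,0,0.003],"yaw":0},{"grip":1,"linear":[0,0,0.006],"yaw":0},{"grip":1,"linear":[0,0,0.008],"yaw":0},{"grip":0.55,"linear":[0,0,0.008],"yaw":0},{"grip":0.55,"linear":[0,0,0.008],"yaw":0}]' 60
python3 -m jog '[{"grip":0.55,"linear":[0,0,0],"yaw":0},{"grip":0.55,"linear":[0,0,-0.02],"yaw":0},{"grip":0.55,"linear":[0,0,-0.045],"yaw":0},{"grip":0.55,"linear":[0,0,-0.065],"yaw":0},{"grip":0.55,"linear":[0,0,-0.085],"yaw":0}]'
python3 - <<'E'
from h import *
st(); meas((.592,.197,.101),"L",-.33); to(.5896,.2438,.14,74)
s=snapshot("side"); P,u,v=pts(s); H=cv2.cvtColor(s["frame"],cv2.COLOR_RGB2HSV)[v,u]
k=near(P,(.59,.243),.025)&(H[:,0]<16)&(H[:,1]>150)&(P[:,2]>.13); print("key",k.sum(),P[k].mean(0).round(4),P[k].max(0).round(4),ang(P[k,:2])); save(s,"k1.png",(280,90,100,100),5)
E
```

```text
time_s: 22.02
tcp_pos: [0.5888, 0.2441, 0.0793]
eef_rot: [0.0, 0.68, 0.733, -0.0]
wrist_force: [-0.1, 0.3, 0.1]
width: 0.0402
grip_force: 0.0
time_s: 22.65
tcp_pos: [0.5893, 0.2447, 0.1666]
eef_rot: [0.0, 0.68, 0.733, 0.001]
wrist_force: [-0.2, 0.4, -0.5]
width: 0.0412
grip_force: 0.0
t 22.65 tcp [0.5893 0.2447 0.1666] q [ 0.25  0.69 -1.02  1.59  0.62  1.21 -0.82] F [-0.2  0.4 -0.5] T [-0.06 -0.13  0.03] w 0.0412 g 0.0
[[-0.074  0.997  0.002]
 [ 0.997  0.074  0.   ]
 [ 0.     0.002 -1.   ]]
top [0.5957 0.1935 0.1001] [163, 365, 0, 0] rel [-0.6 -3.5 -4.9] roll (np.int64(261), np.float64(8.9))
side [0.5903 0.1992 0.1011] [265, 208, 47, 82] rel [-5.5  2.6 -3.9] roll (np.int64(147), np.float64(-0.8))
t 22.75 tcp [0.5904 0.2456 0.1678] head 94.23 tilt [0.005 0.002] q7 -0.82 w 0.0412 | shift [-0.0018 -0.0011  0.0278] yaw 0.3530717859726908 len 0.027833914676827005
key 84 [0.5861 0.2438 0.1611] [0.598  0.2525 0.175 ] (np.float64(163.5905958815837), array([0.00297544, 0.00656542]))
```

View pics/k1.png

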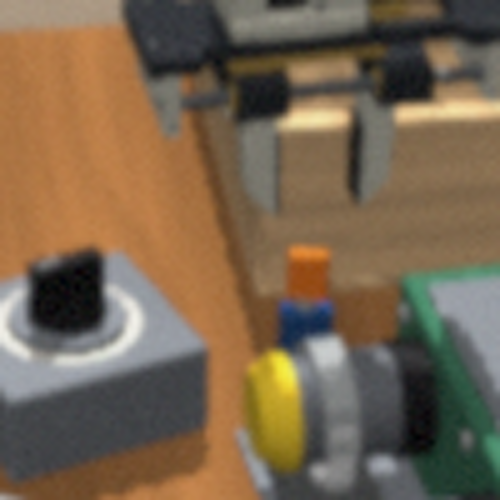

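The crop shows the clamp in the groove with its foot on the ledge. The orange key is at (308,270), under the fingers. The dial bar is at its off position. Now I'll align with the key and turn it.

```bash
python3 -m jog '[{"grip":0.55,"linear":[0,0,0],"yaw":-0.17},{"grip":0.55,"linear":[0,0,0],"yaw":-0.34},{"grip":0.55,"linear":[0,0,0],"yaw":-0.51},{"grip":0.55,"linear":[0,0,0],"yaw":-0.68},{"grip":0.55,"linear":[0,0,0],"yaw":-0.85}]'
python3 -m jog '[{"grip":0.55,"linear":[0,0,0],"yaw":-0.17},{"grip":0.55,"linear":[0,0,0],"yaw":-0.34},{"grip":0.55,"linear":[0,0,0],"yaw":-0.36},{"grip":0.55,"linear":[0,0,0],"yaw":-0.36}]'
python3 - <<'E'
from h import *
to(.5896,.2442,.107,164)
E
```

```text
time_s: 23.42
tcp_pos: [0.5883, 0.2439, 0.1631]
eef_rot: [-0.001, 0.315, 0.949, -0.001]
wrist_force: [-0.8, 0.8, -0.1]
width: 0.0413
grip_force: 0.0
time_s: 23.92
tcp_pos: [0.5886, 0.2443, 0.1637]
eef_rot: [-0.0, 0.144, 0.99, -0.0]
wrist_force: [1.0, -0.5, 0.9]
width: 0.0414
grip_force: 0.0
t 23.925 tcp [0.5886 0.2443 0.1637] head 163.41 tilt [-0.001 -0.   ] q7 0.25 w 0.0414 | shift [-0.001   0.0002  0.0567] yaw -0.010300262803508304 len 0.05668031415081796
```

```bash
python3 -m jog '[{"grip":0.55,"linear":[-0.001,0,0.025],"yaw":0},{"grip":0.55,"linear":[-0.001,0,0.045],"yaw":0},{"grip":0.55,"linear":[-0.001,0,0.056],"yaw":0},{"grip":1,"linear":[-0.001,0,0.056],"yaw":0},{"grip":1,"linear":[-0.001,0,0.056],"yaw":0}]' 25
python3 -m jog '[{"grip":1,"linear":[0,0,0],"yaw":0},{"grip":1,"linear":[0,0,0],"yaw":0},{"grip":1,"linear":[0,0,0],"yaw":0}]'
python3 - <<'E'
from h import *
st();to(.5896,.2442,.107,164)
E
```

```text
time_s: 24.55
tcp_pos: [0.5901, 0.2446, 0.1088]
eef_rot: [0.0, 0.143, 0.99, 0.0]
wrist_force: [0.6, -0.2, 0.5]
width: 0.0259
grip_force: 0.0
time_s: 24.92
tcp_pos: [0.5903, 0.2449, 0.1089]
eef_rot: [0.001, 0.143, 0.99, 0.001]
wrist_force: [-0.5, 1.8, 1.3]
width: 0.0077
grip_force: 25.0
t 24.925 tcp [0.5903 0.2449 0.1089] q [ 0.33  0.89 -1.21  1.64  0.87  1.25  0.22] F [-0.5  1.8  1.3] T [ 0.43 -0.31  0.09] w 0.0077 g 24.955622255802155
[[-0.959  0.283  0.001]
 [ 0.283  0.959  0.001]
 [-0.001  0.001 -1.   ]]
t 24.925 tcp [0.5903 0.2449 0.1089] head 163.58 tilt [0.001 0.001] q7 0.22 w 0.0077 | shift [ 0.0005 -0.0008  0.0019] yaw -0.0073992007543019845 len 0.0021519534597828132
```

Key gripped, 7.7 mm wide. Turning clockwise.

```bash
python3 -m jog '[{"grip":1,"linear":[0,0,0],"yaw":0.17},{"grip":1,"linear":[0,0,0],"yaw":0.34},{"grip":1,"linear":[0,0,0],"yaw":0.51},{"grip":1,"linear":[0,0,0],"yaw":0.68},{"grip":1,"linear":[0,0,0],"yaw":0.85}]'
python3 -c "
from h import *
st()"
python3 -m jog '[{"grip":1,"linear":[0,0,0],"yaw":0.17},{"grip":1,"linear":[0,0,0],"yaw":0.34},{"grip":1,"linear":[0,0,0],"yaw":0.51},{"grip":1,"linear":[0,0,0],"yaw":0.68},{"grip":1,"linear":[0,0,0],"yaw":0.85}]'
python3 -c "
from h import *
st()"
```

```text
time_s: 25.55
tcp_pos: [0.5902, 0.2433, 0.1081]
eef_rot: [0.0, 0.541, 0.841, -0.0]
wrist_force: [0.5, -0.9, -2.2]
width: 0.0079
grip_force: 24.9
t 25.55 tcp [0.5902 0.2433 0.1081] q [ 0.26  0.79 -1.05  1.64  0.74  1.16 -0.55] F [ 0.5 -0.9 -2.2] T [-0.11 -0.42  0.04] w 0.0079 g 24.938220977783203
[[-0.415  0.91   0.   ]
 [ 0.91   0.415 -0.001]
 [-0.001 -0.    -1.   ]]
time_s: 26.18
tcp_pos: [0.5899, 0.2432, 0.108]
eef_rot: [0.001, 0.84, 0.543, -0.0]
wrist_force: [1.0, -0.6, -1.8]
width: 0.0076
grip_force: 24.9
t 26.175 tcp [0.5899 0.2432 0.108 ] q [ 0.17  0.7  -0.88  1.64  0.6   1.09 -1.3 ] F [ 1.  -0.6 -1.8] T [-0.18 -0.28  0.08] w 0.0076 g 24.93812620639801
[[ 0.41   0.912 -0.   ]
 [ 0.912 -0.41  -0.001]
 [-0.001  0.    -1.   ]]
```

```bash
python3 -m jog '[{"grip":1,"linear":[0,0,0],"yaw":0.17},{"grip":1,"linear":[0,0,0],"yaw":0.34},{"grip":1,"linear":[0,0,0],"yaw":0.51},{"grip":1,"linear":[0,0,0],"yaw":0.68},{"grip":1,"linear":[0,0,0],"yaw":0.85}]'
python3 -m jog '[{"grip":1,"linear":[0,0,0],"yaw":0.15},{"grip":1,"linear":[0,0,0],"yaw":0.25},{"grip":1,"linear":[0,0,0],"yaw":0.25}]'
python3 -c "
from h import *
st();to(0,0,0,0)"
```

```text
time_s: 26.8
tcp_pos: [0.5899, 0.2436, 0.1082]
eef_rot: [0.0, 0.989, 0.149, -0.0]
wrist_force: [1.0, -0.2, -1.2]
width: 0.0074
grip_force: 24.9
time_s: 27.18
tcp_pos: [0.5894, 0.2438, 0.1081]
eef_rot: [0.0, 1.0, 0.028, -0.0]
wrist_force: [-0.6, -0.1, 0.1]
width: 0.0081
grip_force: 25.0
t 27.175 tcp [0.5894 0.2438 0.1081] q [ 0.02  0.62 -0.64  1.65  0.42  1.02 -2.27] F [-0.6 -0.1  0.1] T [-0.11  0.04  0.01] w 0.0081 g 24.964609444141388
[[ 0.998  0.056 -0.001]
 [ 0.056 -0.998 -0.001]
 [-0.001  0.001 -1.   ]]
t 27.175 tcp [0.5894 0.2438 0.1081] head 3.2 tilt [-0.001 -0.001] q7 -2.27 w 0.0081 | shift [-0.602   0.2104  0.1087] yaw 0.055772831983930134 len 0.6469281259633408
```

```bash
python3 -m jog '[{"grip":0.55,"linear":[0,0,0],"yaw":0},{"grip":0.55,"linear":[0,0,0],"yaw":0},{"grip":0.55,"linear":[0,0,0],"yaw":0},{"grip":0.55,"linear":[0,0,0],"yaw":-0.15},{"grip":0.55,"linear":[0,0,0],"yaw":-0.32}]'
python3 -m jog '[{"grip":0.55,"linear":[0,0,0],"yaw":-0.18},{"grip":0.55,"linear":[0,0,0],"yaw":-0.36},{"grip":0.55,"linear":[0,0,0],"yaw":-0.54},{"grip":0.55,"linear":[0,0,0],"yaw":-0.72},{"grip":0.55,"linear":[0,0,0],"yaw":-0.9}]'
python3 -m jog '[{"grip":0.55,"linear":[0,0,0],"yaw":-0.18},{"grip":0.55,"linear":[0,0,0],"yaw":-0.36},{"grip":0.55,"linear":[0,0,0],"yaw":-0.54},{"grip":0.55,"linear":[0,0,0],"yaw":-0.72},{"grip":0.55,"linear":[0,0,0],"yaw":-0.9}]'
python3 -m jog '[{"grip":0.55,"linear":[0,0,0],"yaw":-0.18},{"grip":0.55,"linear":[0,0,0],"yaw":-0.36},{"grip":0.55,"linear":[0,0,0],"yaw":-0.54},{"grip":0.55,"linear":[0,0,0],"yaw":-0.72},{"grip":0.55,"linear":[0,0,0],"yaw":-0.9}]'
python3 -c "
from h import *
st();to(.5896,.2438,.107,183.2)"
```

```text
time_s: 27.8
tcp_pos: [0.5899, 0.2443, 0.1085]
eef_rot: [0.0, 0.982, 0.189, 0.0]
wrist_force: [0.0, 0.9, 0.3]
width: 0.041
grip_force: 0.0
time_s: 28.42
tcp_pos: [0.59, 0.2441, 0.1084]
eef_rot: [0.0, 0.802, 0.598, 0.0]
wrist_force: [0.6, -0.3, -0.3]
width: 0.0414
grip_force: 0.0
time_s: 29.05
tcp_pos: [0.59, 0.244, 0.1084]
eef_rot: [0.0, 0.462, 0.887, 0.0]
wrist_force: [-1.0, 0.5, -0.5]
width: 0.0412
grip_force: 0.0
time_s: 29.68
tcp_pos: [0.5901, 0.2439, 0.1083]
eef_rot: [0.0, 0.031, 1.0, -0.0]
wrist_force: [0.6, 0.3, -0.1]
width: 0.0414
grip_force: 0.0
t 29.675 tcp [0.5901 0.2439 0.1083] q [ 0.34  0.92 -1.25  1.64  0.91  1.28  0.43] F [ 0.6  0.3 -0.1] T [ 0.1  -0.16  0.07] w 0.0414 g 0.0
[[-0.998  0.061  0.   ]
 [ 0.061  0.998 -0.   ]
 [-0.    -0.    -1.   ]]
t 29.675 tcp [0.5901 0.2439 0.1083] head 176.5 tilt [ 0. -0.] q7 0.43 w 0.0414 | shift [ 0.0005 -0.0002  0.0013] yaw -0.11688999723989488 len 0.0014166335874454216
```

```bash
python3 -m jog '[{"grip":0.55,"linear":[0,0,0],"yaw":-0.12},{"grip":1,"linear":[0,0,0],"yaw":-0.12},{"grip":1,"linear":[0,0,0],"yaw":-0.12},{"grip":1,"linear":[0,0,0],"yaw":-0.12},{"grip":1,"linear":[0,0,0],"yaw":-0.12}]' 40
python3 -m jog '[{"grip":1,"linear":[0,0,0],"yaw":0},{"grip":1,"linear":[0,0,0],"yaw":0.15},{"grip":1,"linear":[0,0,0],"yaw":0.3},{"grip":1,"linear":[0,0,0],"yaw":0.45},{"grip":1,"linear":[0,0,0],"yaw":0.5}]'
python3 -c "
from h import *
st();to(0,0,0,0)"
python3 -m jog '[{"grip":1,"linear":[0,0,0],"yaw":0.1},{"grip":1,"linear":[0,0,0],"yaw":0.15}]'
python3 -c "
from h import *
st();to(0,0,0,0)"
```

```text
time_s: 30.3
tcp_pos: [0.59, 0.2442, 0.1085]
eef_rot: [0.0, -0.026, 1.0, -0.0]
wrist_force: [-0.8, 1.0, 1.7]
width: 0.0078
grip_force: 40.0
time_s: 30.92
tcp_pos: [0.5904, 0.2443, 0.1085]
eef_rot: [0.001, 0.223, 0.975, 0.0]
wrist_force: [1.3, -0.2, -0.8]
width: 0.0082
grip_force: 40.0
t 30.925 tcp [0.5904 0.2443 0.1085] q [ 0.32  0.87 -1.19  1.64  0.85  1.23  0.07] F [ 1.3 -0.2 -0.8] T [ 0.15 -0.46  0.12] w 0.0082 g 39.99563813209534
[[-0.901  0.435  0.001]
 [ 0.435  0.901  0.   ]
 [-0.001  0.001 -1.   ]]
t 30.925 tcp [0.5904 0.2443 0.1085] head 154.24 tilt [0.001 0.   ] q7 0.07 w 0.0082 | shift [ 0.4257 -0.4767  0.1077] yaw 2.6919939922398832 len 0.6481365946407865
time_s: 31.18
tcp_pos: [0.5906, 0.2444, 0.1084]
eef_rot: [0.001, 0.295, 0.956, 0.0]
wrist_force: [1.5, 1.1, -1.7]
width: 0.008
grip_force: 40.0
t 31.175 tcp [0.5906 0.2444 0.1084] q [ 0.31  0.85 -1.16  1.64  0.83  1.22 -0.06] F [ 1.5  1.1 -1.7] T [ 0.13 -0.59  0.24] w 0.008 g 40.005778670310974
[[-0.826  0.564  0.002]
 [ 0.564  0.826  0.   ]
 [-0.001  0.001 -1.   ]]
t 31.175 tcp [0.5906 0.2444 0.1084] head 145.69 tilt [0.002 0.   ] q7 -0.06 w 0.008 | shift [ 0.3502 -0.5349  0.1074] yaw 2.542751814305583 len 0.6483040860751167
```

```bash
python3 -m jog '[{"grip":1,"linear":[0,0,0],"yaw":0.1},{"grip":1,"linear":[0,0,0],"yaw":0.15},{"grip":1,"linear":[0,0,0],"yaw":0.15}]' 50
python3 -c "
from h import *
st();to(0,0,0,0)"
python3 -m jog '[{"grip":1,"linear":[0,0,0],"yaw":0.1},{"grip":1,"linear":[0,0,0],"yaw":0.1}]'
python3 -c "
from h import *
st();to(0,0,0,0)"
```

```text
time_s: 31.55
tcp_pos: [0.5906, 0.2445, 0.1083]
eef_rot: [0.001, 0.364, 0.931, 0.001]
wrist_force: [3.4, 1.5, -3.5]
width: 0.0077
grip_force: 50.0
t 31.55 tcp [0.5906 0.2445 0.1083] q [ 0.3   0.84 -1.13  1.64  0.81  1.2  -0.2 ] F [ 3.4  1.5 -3.5] T [ 0.33 -0.94  0.21] w 0.0077 g 50.00983715057373
[[-0.734  0.679  0.002]
 [ 0.679  0.734  0.001]
 [-0.001  0.001 -1.   ]]
t 31.55 tcp [0.5906 0.2445 0.1083] head 137.25 tilt [0.002 0.001] q7 -0.2 w 0.0077 | shift [ 0.2679 -0.5806  0.1072] yaw 2.395490851908614 len 0.648329477107996
time_s: 31.8
tcp_pos: [0.5906, 0.2445, 0.1083]
eef_rot: [0.001, 0.41, 0.912, 0.001]
wrist_force: [3.9, 2.9, -4.3]
width: 0.008
grip_force: 50.0
t 31.8 tcp [0.5906 0.2445 0.1083] q [ 0.29  0.83 -1.11  1.64  0.79  1.19 -0.29] F [ 3.9  2.9 -4.3] T [ 0.51 -1.27  0.29] w 0.008 g 50.026867389678955
[[-0.664  0.748  0.002]
 [ 0.748  0.664  0.001]
 [-0.     0.002 -1.   ]]
t 31.8 tcp [0.5906 0.2445 0.1083] head 131.59 tilt [0.002 0.001] q7 -0.29 w 0.008 | shift [ 0.2092 -0.6042  0.1072] yaw 2.296595492243608 len 0.648349951156345
```

```bash
python3 -m jog '[{"grip":0.5,"linear":[0,0,0],"yaw":0},{"grip":0.5,"linear":[0,0,0],"yaw":0},{"grip":0.5,"linear":[0,0,0],"yaw":0},{"grip":0.5,"linear":[0,0,-0.03],"yaw":0},{"grip":0.5,"linear":[0,0,-0.075],"yaw":0}]'
python3 -m jog '[{"grip":0.3,"linear":[0,-0.06,-0.01],"yaw":0},{"grip":0.3,"linear":[0,-0.12,-0.01],"yaw":0}]'
python3 - <<'E'
from h import *
st()
for n in("top","side"):
    P,H=grab(n)
    for s in(.0,.011,.013):
        q,c=fit_clamp(P,H,(.592,.197,.099),YAW,key=-.33-3.6,s=s); print(n,s,np.round(q[:3],4),np.degrees(q[3]).round(1),c,rel(q,PORT["L"]),roll(P,H,q))
    for c in [(.44,-.19),(.455,-.36),(.62,-.24)]:
        q,k=fit_clamp(P,H,(*c,.048),np.radians({.44:19,.455:5.5,.62:-6}[c[0]]),key=0.); print("  bench",np.round(q[:3],4),np.degrees(q[3]).round(1),k)
save(snapshot("top"),"t2.png")
E
```

```text
time_s: 32.42
tcp_pos: [0.5887, 0.243, 0.1826]
eef_rot: [-0.001, 0.411, 0.912, -0.002]
wrist_force: [-0.2, 0.4, 0.6]
width: 0.0456
grip_force: 0.0
time_s: 32.67
tcp_pos: [0.4993, 0.1648, 0.1943]
eef_rot: [0.001, 0.41, 0.912, 0.0]
wrist_force: [1.3, -0.5, 0.6]
width: 0.0611
grip_force: 0.0
t 32.675 tcp [0.4993 0.1648 0.1943] q [ 0.62  0.59 -1.33  1.84  0.62  1.21 -0.18] F [ 1.3 -0.5  0.6] T [-0.1  -0.18  0.  ] w 0.0611 g 0.0
[[-0.663  0.748  0.001]
 [ 0.748  0.663  0.   ]
 [-0.001  0.001 -1.   ]]
top 0.0 [0.5974 0.1903 0.0985] 1.8 [212, 210, 0, 0] [ 0.9 -6.8 -6.5] (np.int64(176), np.float64(9.6))
top 0.011 [0.5951 0.1929 0.1006] -18.7 [281, 248, 0, 0] [-1.2 -4.1 -4.4] (np.int64(177), np.float64(11.9))
top 0.013 [0.5949 0.1929 0.0998] -18.9 [282, 250, 0, 0] [-1.4 -4.  -5.2] (np.int64(157), np.float64(13.0))
  bench [ 0.44  -0.19   0.048] 19.0 [0, 0, 0, 0]
  bench [ 0.4589 -0.3635  0.0497] 3.0 [218, 458, 23, 21]
  bench [ 0.6191 -0.2386  0.0493] -9.1 [298, 395, 9, 20]
side 0.0 [0.5873 0.1969 0.1001] -1.1 [226, 49, 43, 77] [-8.7  0.5 -4.9] (np.int64(98), np.float64(10.5))
side 0.011 [0.5861 0.1975 0.1013] -1.7 [227, 200, 43, 78] [-9.9  1.2 -3.7] (np.int64(136), np.float64(9.1))
side 0.013 [0.5862 0.1973 0.0999] -1.8 [229, 200, 43, 78] [-9.8  1.  -5.1] (np.int64(93), np.float64(12.2))
  bench [ 0.4427 -0.2123  0.0473] 13.6 [0, 15, 0, 0]
  bench [ 0.4577 -0.3628  0.0485] 4.2 [533, 750, 127, 102]
  bench [ 0.6198 -0.2377  0.0486] -10.4 [429, 614, 102, 93]
```

The first clamp is snug: torque is up to 0.29 N m after about 3.6 rad, and the fit is inside tolerance. The other two haven't moved. Next is the clamp near (0.458, −0.363), for the middle spigot.

```bash
python3 -m jog '[{"grip":0.4,"linear":[0,0,0],"yaw":0.17},{"grip":0.4,"linear":[0,0,0],"yaw":0.34},{"grip":0.4,"linear":[0,0,0],"yaw":0.51},{"grip":0.4,"linear":[0,0,0],"yaw":0.66},{"grip":0.4,"linear":[0,0,0],"yaw":0.66}]'
python3 -c "
from h import *
to(.455,-.3163,.185,94)"
```

```text
time_s: 33.45
tcp_pos: [0.5006, 0.1657, 0.1939]
eef_rot: [0.0, 0.683, 0.73, 0.0]
wrist_force: [-0.1, -1.3, 0.5]
width: 0.0552
grip_force: 0.0
t 33.45 tcp [0.5006 0.1657 0.1939] head 93.81 tilt [0.001 0.   ] q7 -0.74 w 0.0552 | shift [-0.4779 -0.0775  0.0088] yaw -0.0033694308838605734 len 0.4842253696532648
```

```bash
python3 -m jog '[{"grip":0.4,"linear":[-0.06,-0.0097,0],"yaw":0},{"grip":0.4,"linear":[-0.12,-0.0194,0],"yaw":0},{"grip":0.4,"linear":[-0.18,-0.0291,0],"yaw":0},{"grip":0.4,"linear":[-0.24,-0.0388,0],"yaw":0},{"grip":0.4,"linear":[-0.3,-0.0485,0],"yaw":0}]'
python3 -m jog '[{"grip":0.4,"linear":[-0.06,-0.0097,0],"yaw":0},{"grip":0.4,"linear":[-0.12,-0.0194,0],"yaw":0},{"grip":0.4,"linear":[-0.178,-0.029,0.009],"yaw":0},{"grip":0.4,"linear":[-0.178,-0.029,0.009],"yaw":0},{"grip":0.4,"linear":[-0.178,-0.029,0.009],"yaw":0}]'
python3 - <<'E'
from h import *
P,H=grab("side"); q,k=fit_clamp(P,H,(.458,-.363,.048),np.radians(4)); print(q,k); c,s=np.cos(q[3]),np.sin(q[3])
print("key",q[0]-.047*s,q[1]+.047*c); to(q[0]-.047*s,q[1]+.047*c,.023,94)
E
```

```text
time_s: 34.08
tcp_pos: [0.4711, -0.1396, 0.1937]
eef_rot: [0.0, 0.683, 0.731, 0.0]
wrist_force: [0.5, -0.2, 0.3]
width: 0.0552
grip_force: 0.0
time_s: 34.7
tcp_pos: [0.4537, -0.3165, 0.1842]
eef_rot: [-0.0, 0.683, 0.73, 0.001]
wrist_force: [0.9, -0.4, 0.2]
width: 0.0548
grip_force: 0.0
[ 0.45801071 -0.36269077  0.04862872  0.08560181] [537, 765, 118, 100]
key 0.45399233842757575 -0.3158628658268276
t 34.75 tcp [ 0.454  -0.3158  0.1845] head 93.88 tilt [0.001 0.001] q7 0.15 w 0.0551 | shift [-0.0003 -0.0002  0.1615] yaw -0.0021191979328452036 len 0.16146321431543617
```

```bash
python3 -m jog '[{"grip":0.4,"linear":[0,0,0.05],"yaw":0},{"grip":0.4,"linear":[0,0,0.1],"yaw":0},{"grip":0.4,"linear":[0,0,0.135],"yaw":0},{"grip":0.4,"linear":[0,0,0.155],"yaw":0},{"grip":0.4,"linear":[0,0,0.16],"yaw":0}]'
python3 -m jog '[{"grip":0.6,"linear":[0,0,0],"yaw":0},{"grip":1,"linear":[0,0,0],"yaw":0},{"grip":1,"linear":[0,0,0],"yaw":0},{"grip":1,"linear":[0,0,0],"yaw":0},{"grip":1,"linear":[0,0,0],"yaw":0}]' 60
python3 - <<'E'
from h import *
st(); to(.454,-.3158,.023,94)
E
```

```text
time_s: 35.38
tcp_pos: [0.4536, -0.3161, 0.024]
eef_rot: [-0.0, 0.683, 0.73, 0.0]
wrist_force: [-0.4, -0.3, 0.3]
width: 0.055
grip_force: 0.0
time_s: 36.0
tcp_pos: [0.4539, -0.3177, 0.0251]
eef_rot: [0.001, 0.684, 0.729, 0.0]
wrist_force: [0.5, -0.6, 5.4]
width: 0.0275
grip_force: 60.0
t 36.0 tcp [ 0.4539 -0.3177  0.0251] q [ 1.29  0.75 -0.97  1.9   0.79  0.92 -0.01] F [ 0.5 -0.6  5.4] T [-0.03 -0.05 -0.06] w 0.0275 g 60.00143766403198
[[-0.064  0.998  0.001]
 [ 0.998  0.064 -0.001]
 [-0.001  0.001 -1.   ]]
t 36.0 tcp [ 0.4539 -0.3177  0.0251] head 93.66 tilt [ 0.001 -0.001] q7 -0.01 w 0.0275 | shift [0.0018 0.0002 0.0021] yaw -0.005864740610607979 len 0.0028004823438191636
```

```bash
python3 -m jog '[{"grip":1,"linear":[0,0,-0.02],"yaw":0},{"grip":1,"linear":[0,0,-0.05],"yaw":0},{"grip":1,"linear":[0,0,-0.085],"yaw":0},{"grip":1,"linear":[0,0,-0.11],"yaw":0},{"grip":1,"linear":[0.02,0.004,-0.115],"yaw":0}]' 60
python3 -m jog '[{"grip":1,"linear":[0.04,0.008,0],"yaw":0},{"grip":1,"linear":[0.085,0.018,0],"yaw":0},{"grip":1,"linear":[0.13,0.027,0],"yaw":0},{"grip":1,"linear":[0.175,0.037,0],"yaw":0},{"grip":1,"linear":[0.22,0.046,0],"yaw":0}]'
python3 -m jog '[{"grip":1,"linear":[0.045,0.009,0],"yaw":0},{"grip":1,"linear":[0.09,0.019,0],"yaw":0},{"grip":1,"linear":[0.135,0.028,0],"yaw":0},{"grip":1,"linear":[0.168,0.035,0],"yaw":0},{"grip":1,"linear":[0.168,0.035,0],"yaw":0}]'
python3 - <<'E'
from h import *
st(); to(.5129,.0954,.105,94.15); meas((.515,.048,.155),"M",-.08)
E
```

```text
time_s: 36.62
tcp_pos: [0.4559, -0.2985, 0.1409]
eef_rot: [0.001, 0.685, 0.728, -0.0]
wrist_force: [0.3, 0.1, -4.8]
width: 0.0277
grip_force: 60.0
time_s: 37.25
tcp_pos: [0.4862, -0.0719, 0.1387]
eef_rot: [-0.001, 0.684, 0.73, -0.0]
wrist_force: [1.4, -0.5, -5.0]
width: 0.0278
grip_force: 60.0
time_s: 37.88
tcp_pos: [0.51, 0.1004, 0.1393]
eef_rot: [-0.001, 0.681, 0.732, 0.001]
wrist_force: [-0.6, 0.3, -5.0]
width: 0.0277
grip_force: 60.0
t 37.875 tcp [0.51   0.1004 0.1393] q [ 0.63  0.55 -1.13  1.91  0.57  1.05 -0.67] F [-0.6  0.3 -5. ] T [ 0.08 -0.07 -0.01] w 0.0277 g 59.996352195739746
[[-0.071  0.997 -0.001]
 [ 0.997  0.071  0.002]
 [ 0.002 -0.001 -1.   ]]
t 37.875 tcp [0.51   0.1004 0.1393] head 94.09 tilt [-0.001  0.002] q7 -0.67 w 0.0277 | shift [-0.0053  0.0026  0.0343] yaw -0.0010371822033351547 len 0.03475329926327581
top [0.5169 0.0529 0.1623] [144, 354, 0, 0] rel [-89.1   2.4  57.3] roll (np.int64(338), np.float64(1.4))
side [0.5129 0.0521 0.1618] [344, 434, 82, 81] rel [-93.2   1.9  56.8] roll (np.int64(387), np.float64(1.0))
```

```bash
python3 -m jog '[{"grip":1,"linear":[-0.002,0,0.02],"yaw":0},{"grip":1,"linear":[-0.002,0,0.04],"yaw":0},{"grip":1,"linear":[-0.002,0,0.0565],"yaw":0},{"grip":1,"linear":[-0.002,0.015,0.0565],"yaw":0},{"grip":1,"linear":[-0.002,0.03,0.0565],"yaw":0}]' 60
python3 -m jog '[{"grip":1,"linear":[0,0.003,0],"yaw":0},{"grip":1,"linear":[0,0.003,0],"yaw":0}]'
python3 - <<'E'
from h import *
st(); meas((.547,.051,.1055),"M",-.08)
E
```

```text
time_s: 38.6
tcp_pos: [0.5415, 0.0954, 0.0823]
eef_rot: [-0.0, 0.684, 0.729, -0.001]
wrist_force: [1.1, -0.6, -4.4]
width: 0.0279
grip_force: 59.6
time_s: 38.85
tcp_pos: [0.5442, 0.095, 0.0817]
eef_rot: [-0.001, 0.684, 0.729, -0.001]
wrist_force: [-0.6, -0.3, -4.7]
width: 0.0277
grip_force: 59.6
t 38.85 tcp [0.5442 0.095  0.0817] q [ 0.54  0.67 -1.02  1.87  0.68  1.   -0.72] F [-0.6 -0.3 -4.7] T [ 0.15 -0.09 -0.01] w 0.0277 g 59.64102387428284
[[-0.063  0.998 -0.002]
 [ 0.998  0.063  0.   ]
 [ 0.    -0.002 -1.   ]]
top [0.5486 0.0476 0.1094] [57, 185, 0, 0] rel [-58.   -5.2   4.4] roll (np.int64(193), np.float64(-0.8))
side [0.5454 0.0497 0.1102] [333, 414, 69, 45] rel [-61.   -2.9   5.2] roll (np.int64(350), np.float64(0.5))
```

Run:
```python
from h import *
st()
for n in ("top","side"):
    P,H=grab(n); c,s=np.cos(YAW),np.sin(YAW); d=P-[.547,.05,.105]; L=np.c_[c*d[:,0]+s*d[:,1],-s*d[:,0]+c*d[:,1],d[:,2]]
    f=(abs(L[:,0]+.005)<.02)&(L[:,1]>-.055)&(L[:,1]<-.02)&(abs(L[:,2]+.04)<.02)&(H[:,1]<110)&(H[:,2]<130)
    b=(abs(L[:,0])<.012)&(abs(L[:,1])<.012)&(L[:,2]>.02)&(L[:,2]<.06)&(H[:,1]<70)
    k=(abs(L[:,0])<.03)&(abs(L[:,1]-.047)<.03)&(H[:,0]<16)&(H[:,1]>150)&(L[:,2]>.02)
    for nm,m in(("foot",f),("bandtop",b),("key",k)):
        if m.sum()>3: print(n,nm,m.sum(),np.round(1e3*np.percentile(L[m],[5,50,95],axis=0),1).tolist())
```

```text
t 38.95 tcp [0.544  0.0951 0.0821] q [ 0.54  0.66 -1.02  1.88  0.68  1.   -0.71] F [-0.2 -0.4 -4.5] T [ 0.16 -0.16  0.02] w 0.0275 g 59.64086472988129
[[-0.064  0.998 -0.001]
 [ 0.998  0.064 -0.   ]
 [-0.    -0.002 -1.   ]]
top foot 94 [[-20.4, -54.1, -39.3], [-4.6, -46.9, -35.0], [14.1, -35.0, -30.3]]
side foot 156 [[-23.2, -53.2, -36.7], [-5.6, -37.6, -33.7], [13.3, -22.2, -25.9]]
side bandtop 49 [[-10.1, -9.9, 37.0], [-1.4, -2.0, 41.2], [6.8, 10.2, 43.2]]
side key 60 [[-6.9, 37.0, 45.2], [-0.2, 41.7, 58.1], [6.8, 50.7, 70.7]]
```

Run:
```python
from h import *
for n in ("top","side"):
    P,H=grab(n); c,s=np.cos(YAW),np.sin(YAW); d=P-[.547,.05,.105]; L=np.c_[c*d[:,0]+s*d[:,1],-s*d[:,0]+c*d[:,1],d[:,2]]
    f=(abs(L[:,0]+.003)<.027)&(L[:,1]>-.06)&(L[:,1]<.03)&(abs(L[:,2]+.036)<.012)&(H[:,1]<110)&(H[:,2]<130)
    for it in range(6):
        A=np.c_[np.ones(f.sum()),L[f,:2]]; w=np.linalg.lstsq(A,L[f,2],rcond=None)[0]; f=f&(abs(L[:,2]-np.c_[np.ones(len(L)),L[:,:2]]@w)<.005)
    print(n,f.sum(),"z0",w[0]*1e3,"pitch,roll slopes deg",np.degrees(w[1:]),"y range",np.percentile(L[f,1],[1,99]),"x",np.percentile(L[f,0],[1,99]))
    m=masks_of
s=snapshot("top")
for t in("carving","gouge","offcut"):
    for m in masks_of(t,s)[:1]:
        Q,_,_=pts(s,m["mask"]); print(t,m["p"],m["rect"],np.round(np.median(Q,0),3),np.round(np.percentile(Q,98,axis=0),3))
s=snapshot("side"); save(s,"m1.png",(280,150,120,110),5)
for m in masks_of("carving",s)[:1]:
    Q,_,_=pts(s,m["mask"]); print("side",m["p"],m["rect"],np.round(np.median(Q,0),3))
```

```text
top 161 z0 -37.07498464105567 pitch,roll slopes deg [-2.74771904 -3.29400476] y range [-0.05970832 -0.02333719] x [-0.027962    0.02375003]
side 355 z0 -34.45472644724075 pitch,roll slopes deg [-1.9337345  -0.82852248] y range [-0.0593471   0.02760165] x [-0.02915271  0.02334074]
carving 0.94 [272.3, 286.8, 28.2, 47.1] [0.341 0.065 0.063] [0.405 0.092 0.072]
gouge 0.56 [198.4, 249.6, 44.6, 57.4] [0.439 0.233 0.015] [0.51  0.284 0.028]
offcut 0.72 [353.6, 201.4, 24.3, 26.6] [ 0.582 -0.147  0.039] [ 0.633 -0.109  0.048]
side 0.78 [234.0, 217.3, 91.4, 29.6] [0.393 0.035 0.055]
```

View pics/m1.png

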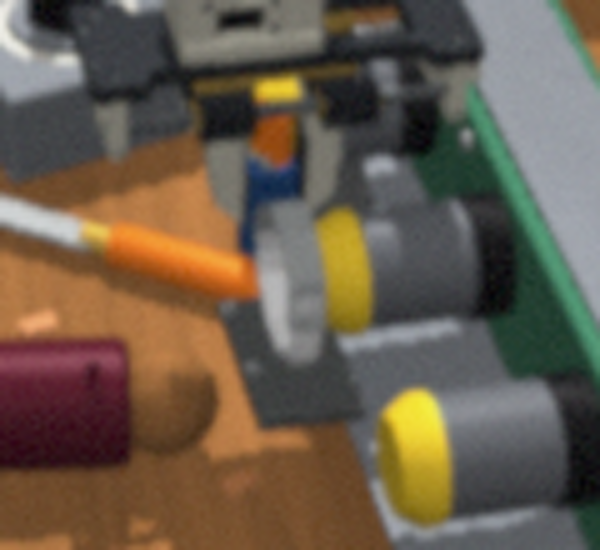

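The crop shows the clamp upright at the barb (yellow at (345,270)). Its foot brushed the carving's ball on the way down, which pushed the clamp about 4 mm up in the pads. The carving itself hasn't moved. Correcting height and side.

```bash
python3 -m jog '[{"grip":1,"linear":[0.002,0,0.002],"yaw":0},{"grip":1,"linear":[0.004,0,0.0045],"yaw":0},{"grip":1,"linear":[0.004,0,0.0045],"yaw":0},{"grip":1,"linear":[0.004,0,0.0045],"yaw":0}]' 60
python3 - <<'E'
from h import *
st(); meas((.547,.053,.1055),"M",-.08)
for n in("top","side"):
    P,H=grab(n); print(n,fit_port(P,H,PORT["M"]))
E
```

```text
time_s: 39.95
tcp_pos: [0.5447, 0.0995, 0.0783]
eef_rot: [-0.0, 0.684, 0.729, -0.0]
wrist_force: [0.2, -1.1, -4.6]
width: 0.0277
grip_force: 59.6
t 39.95 tcp [0.5447 0.0995 0.0783] q [ 0.53  0.67 -1.01  1.88  0.68  0.99 -0.73] F [ 0.2 -1.1 -4.6] T [ 0.18 -0.12  0.01] w 0.0277 g 59.64083790779114
[[-0.064  0.998 -0.   ]
 [ 0.998  0.064 -0.   ]
 [-0.    -0.    -1.   ]]
top [0.5488 0.0537 0.1061] [60, 188, 0, 0] rel [-57.3   0.9   1.1] roll (np.int64(180), np.float64(-2.4))
side [0.5444 0.0533 0.1063] [327, 409, 72, 47] rel [-61.7   0.7   1.3] roll (np.int64(338), np.float64(-0.1))
top (array([0.05679956, 0.10453115]), 443)
side (array([0.05796757, 0.10528115]), 622)
```

```bash
python3 -m jog '[{"grip":1,"linear":[0,0.007,0.001],"yaw":0},{"grip":1,"linear":[0,0.014,0.001],"yaw":0},{"grip":1,"linear":[0,0.021,0.001],"yaw":0},{"grip":1,"linear":[0,0.028,0.001],"yaw":0}]' 60
python3 -c "
from h import *
st(); meas((.575,.055,.1055),'M',-.08)"
```

```text
time_s: 40.65
tcp_pos: [0.5733, 0.1013, 0.0773]
eef_rot: [-0.0, 0.684, 0.729, 0.0]
wrist_force: [-0.0, 0.1, -3.8]
width: 0.0276
grip_force: 59.6
t 40.65 tcp [0.5733 0.1013 0.0773] q [ 0.5   0.71 -0.99  1.81  0.69  1.02 -0.71] F [-0.   0.1 -3.8] T [ 0.19 -0.08  0.04] w 0.0276 g 59.64125990867615
[[-0.064  0.998  0.   ]
 [ 0.998  0.064  0.   ]
 [ 0.     0.    -1.   ]]
top [0.5851 0.0522 0.1037] [26, 225, 0, 0] rel [-21.2  -3.3  -1.3] roll (np.int64(178), np.float64(1.8))
side [0.5759 0.0562 0.1055] [260, 386, 66, 46] rel [-30.1   1.4   0.5] roll (np.int64(312), np.float64(0.2))
```

```bash
python3 -m jog '[{"grip":1,"linear":[0,0.007,0],"yaw":0},{"grip":1,"linear":[0,0.014,0],"yaw":0},{"grip":1,"linear":[0,0.021,0],"yaw":0},{"grip":1,"linear":[0,0.026,0],"yaw":0},{"grip":1,"linear":[0,0.026,0],"yaw":0}]' 60
python3 -c "
from h import *
st()"
python3 -m jog '[{"grip":1,"linear":[0,0,0.003],"yaw":0},{"grip":1,"linear":[0,0,0.005],"yaw":0},{"grip":1,"linear":[0,0,0.005],"yaw":0}]' 60
python3 -c "
from h import *
st()"
```

```text
time_s: 41.38
tcp_pos: [0.599, 0.103, 0.0773]
eef_rot: [-0.0, 0.684, 0.729, 0.0]
wrist_force: [0.2, -0.1, -4.7]
width: 0.0277
grip_force: 59.6
t 41.375 tcp [0.599  0.103  0.0773] q [ 0.47  0.74 -0.98  1.74  0.7   1.05 -0.69] F [ 0.2 -0.1 -4.7] T [ 0.2  -0.11  0.01] w 0.0277 g 59.6411257982254
[[-0.064  0.998  0.   ]
 [ 0.998  0.064  0.   ]
 [ 0.     0.    -1.   ]]
time_s: 41.75
tcp_pos: [0.5991, 0.103, 0.074]
eef_rot: [0.001, 0.684, 0.729, 0.0]
wrist_force: [-3.4, -0.8, 7.5]
width: 0.0274
grip_force: 59.7
t 41.75 tcp [0.5991 0.103  0.074 ] q [ 0.47  0.75 -0.97  1.74  0.71  1.04 -0.7 ] F [-3.4 -0.8  7.5] T [-0.41  0.47 -0.06] w 0.0274 g 59.702215790748596
[[-0.064  0.998  0.002]
 [ 0.998  0.064 -0.001]
 [-0.001  0.002 -1.   ]]
```

```bash
python3 -m jog '[{"grip":0.55,"linear":[0,0,-0.001],"yaw":0},{"grip":0.55,"linear":[0,0,-0.001],"yaw":0},{"grip":0.55,"linear":[0,0,-0.025],"yaw":0},{"grip":0.55,"linear":[0,0,-0.06],"yaw":0},{"grip":0.55,"linear":[0,0,-0.09],"yaw":0}]'
python3 -m jog '[{"grip":0.55,"linear":[0,0,0],"yaw":-0.18},{"grip":0.55,"linear":[0,0,0],"yaw":-0.36},{"grip":0.55,"linear":[0,0,0],"yaw":-0.54},{"grip":0.55,"linear":[0,0,0],"yaw":-0.72},{"grip":0.55,"linear":[0,0,0],"yaw":-0.9}]'
python3 -m jog '[{"grip":0.55,"linear":[0,0,0],"yaw":-0.18},{"grip":0.55,"linear":[0,0,0],"yaw":-0.36},{"grip":0.55,"linear":[0,0,0],"yaw":-0.54},{"grip":0.55,"linear":[0,0,0],"yaw":-0.57},{"grip":0.55,"linear":[0,0,0],"yaw":-0.57}]'
python3 - <<'E'
from h import *
P,H=grab("side"); k=near(P,(.599,.103),.03)&(H[:,0]<16)&(H[:,1]>150)&(P[:,2]>.13)&(P[:,2]<.18); print("key",k.sum(),P[k].mean(0).round(4),P[k].max(0).round(4),ang(P[k,:2]))
q,c=fit_clamp(P,H,(.602,.057,.1),np.radians(3.7),key=-.1); print(q,c,rel(q,PORT["M"]),roll(P,H,q)); to(q[0]-.047*np.sin(q[3]),q[1]+.047*np.cos(q[3]),.107,178)
E
```

```text
time_s: 42.38
tcp_pos: [0.5991, 0.1036, 0.1652]
eef_rot: [0.0, 0.684, 0.73, 0.001]
wrist_force: [0.2, -0.2, 0.2]
width: 0.0416
grip_force: 0.0
time_s: 43.0
tcp_pos: [0.599, 0.103, 0.1641]
eef_rot: [0.001, 0.296, 0.955, 0.0]
wrist_force: [0.7, -0.2, 0.0]
width: 0.0411
grip_force: 0.0
time_s: 43.62
tcp_pos: [0.5988, 0.1029, 0.163]
eef_rot: [0.0, 0.02, 1.0, 0.0]
wrist_force: [-0.3, 0.2, 0.0]
width: 0.0414
grip_force: 0.0
key 75 [0.5958 0.1025 0.1577] [0.6051 0.1149 0.1719] (np.float64(130.20276728430645), array([0.00224842, 0.00646922]))
[0.59910369 0.05700481 0.102541   0.03699443] [283, 322, 74, 71] [-6.9  0.5 -2.5] (np.int64(247), np.float64(-0.1))
t 43.675 tcp [0.5988 0.1029 0.1629] head 177.73 tilt [0.001 0.   ] q7 0.67 w 0.0411 | shift [0.0015 0.001  0.0559] yaw -0.004647324656675775 len 0.05595027191724934
```

```bash
cat >> h.py <<'E'
def keyang(P,H,c,ztop):
    k=near(P,c,.028)&(H[:,0]<16)&(H[:,1]>150)&(H[:,2]>90)&(P[:,2]>ztop-.035)&(P[:,2]<ztop+.006); Q=P[k]; best=[]
    for a in np.arange(0,180,5):
        t=np.radians(a)
        def res(x):
            d=Q-[x[0],x[1],ztop-.015]; return box(np.c_[np.cos(t)*d[:,0]+np.sin(t)*d[:,1],-np.sin(t)*d[:,0]+np.cos(t)*d[:,1],d[:,2]],np.zeros(3),np.array([.011,.004,.015]))
        r=least_squares(res,c,loss="soft_l1",f_scale=.002); best.append((r.cost*1e6,a,*r.x.round(4)))
    return k.sum(),[tuple(np.round(b,4).tolist()) for b in sorted(best)[:5]]
E
python3 - <<'E'
from h import *
s=snapshot("side"); P,u,v=pts(s); H=cv2.cvtColor(s["frame"],cv2.COLOR_RGB2HSV)[v,u]
print(keyang(P,H,(.597,.104),.1725)); print(keyang(P,H,(.587,.244),.171))
save(s,"m2.png",(310,110,70,70),7)
E
```

```text
(np.int64(77), [(79.5622, 125.0, 0.5968, 0.106), (81.0392, 120.0, 0.5966, 0.1061), (83.1597, 130.0, 0.5966, 0.1061), (86.1679, 115.0, 0.5966, 0.1053), (94.2354, 110.0, 0.5966, 0.1052)])
(np.int64(65), [(90.4963, 130.0, 0.5842, 0.2435), (90.6743, 125.0, 0.5841, 0.2442), (92.3293, 135.0, 0.5841, 0.2434), (93.5034, 120.0, 0.5842, 0.2445), (94.0609, 175.0, 0.5904, 0.2432)])
```

View pics/m2.png

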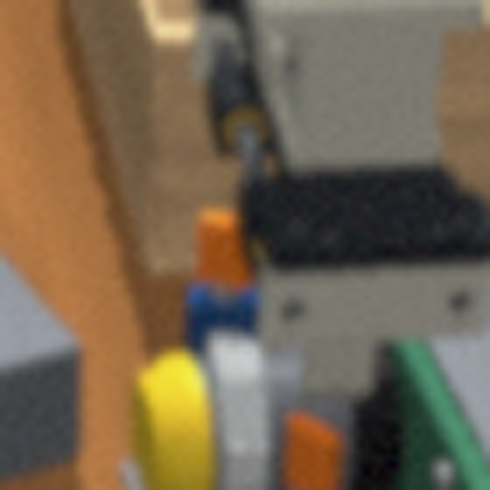

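The crop shows the left clamp's key at (222,245) and the middle clamp's key at (312,450). The fit puts the middle key at about 125°. The ball's push on the foot had run its screw on by about 0.95 rad, so I'll grip it at 125°.

```bash
python3 -m jog '[{"grip":0.55,"linear":[0,0,0],"yaw":0.18},{"grip":0.55,"linear":[0,0,0],"yaw":0.36},{"grip":0.55,"linear":[0,0,0],"yaw":0.54},{"grip":0.55,"linear":[0,0,0],"yaw":0.72},{"grip":0.55,"linear":[0,0,0],"yaw":0.9}]'
python3 -m jog '[{"grip":0.55,"linear":[0,0,0],"yaw":0.03},{"grip":0.55,"linear":[0,0,0],"yaw":0.03}]'
python3 - <<'E'
from h import *
P,H=grab("side"); print(keyang(P,H,(.597,.104),.1715)); to(.5975,.1045,.107,125)
E
```

```text
time_s: 44.35
tcp_pos: [0.5986, 0.103, 0.1627]
eef_rot: [0.0, 0.455, 0.891, -0.0]
wrist_force: [-0.3, -0.4, -1.3]
width: 0.041
grip_force: 0.0
time_s: 44.6
tcp_pos: [0.5986, 0.1029, 0.1625]
eef_rot: [0.0, 0.464, 0.886, -0.0]
wrist_force: [0.2, 0.2, -0.3]
width: 0.0412
grip_force: 0.0
(np.int64(79), [(65.7301, 120.0, 0.5968, 0.1053), (67.1188, 125.0, 0.5966, 0.1053), (70.0416, 115.0, 0.5968, 0.1056), (75.0735, 130.0, 0.5959, 0.1058), (79.9572, 110.0, 0.597, 0.1055)])
t 44.65 tcp [0.5986 0.1029 0.1624] head 124.74 tilt [ 0. -0.] q7 -0.15 w 0.0412 | shift [0.0019 0.     0.0554] yaw -0.004540842393380154 len 0.05543688639227416
```

```bash
python3 -m jog '[{"grip":0.55,"linear":[0.002,0,0.025],"yaw":0},{"grip":0.55,"linear":[0.002,0,0.045],"yaw":0},{"grip":0.55,"linear":[0.002,0,0.055],"yaw":0},{"grip":1,"linear":[0.002,0,0.055],"yaw":0},{"grip":1,"linear":[0.002,0,0.055],"yaw":0}]' 30
python3 -m jog '[{"grip":1,"linear":[0,0,0],"yaw":0},{"grip":1,"linear":[0,0,0],"yaw":0},{"grip":1,"linear":[0,0,0],"yaw":0}]'
python3 - <<'E'
from h import *
st()
E
```

```text
time_s: 45.28
tcp_pos: [0.5979, 0.1049, 0.1079]
eef_rot: [0.0, 0.465, 0.885, 0.0]
wrist_force: [-0.0, 0.2, 1.2]
width: 0.0257
grip_force: 0.0
time_s: 45.65
tcp_pos: [0.598, 0.1048, 0.108]
eef_rot: [0.001, 0.465, 0.885, 0.0]
wrist_force: [0.9, 0.2, 2.2]
width: 0.008
grip_force: 29.9
t 45.65 tcp [0.598  0.1048 0.108 ] q [ 0.54  0.77 -1.12  1.72  0.76  1.15 -0.2 ] F [0.9 0.2 2.2] T [ 0.04 -0.23 -0.01] w 0.008 g 29.905080199241638
[[-0.568  0.823  0.001]
 [ 0.823  0.568  0.   ]
 [-0.001  0.001 -1.   ]]
```

```bash
python3 -m jog '[{"grip":1,"linear":[0,0,0],"yaw":0.17},{"grip":1,"linear":[0,0,0],"yaw":0.34},{"grip":1,"linear":[0,0,0],"yaw":0.51},{"grip":1,"linear":[0,0,0],"yaw":0.68},{"grip":1,"linear":[0,0,0],"yaw":0.85}]'
python3 -m jog '[{"grip":1,"linear":[0,0,0],"yaw":0.17},{"grip":1,"linear":[0,0,0],"yaw":0.34},{"grip":1,"linear":[0,0,0],"yaw":0.51},{"grip":1,"linear":[0,0,0],"yaw":0.68},{"grip":1,"linear":[0,0,0],"yaw":0.85}]'
python3 -c "
from h import *
st();to(0,0,0,0)"
python3 -m jog '[{"grip":1,"linear":[0,0,0],"yaw":0.15},{"grip":1,"linear":[0,0,0],"yaw":0.3},{"grip":1,"linear":[0,0,0],"yaw":0.4},{"grip":1,"linear":[0,0,0],"yaw":0.4}]'
python3 -c "
from h import *
st();to(0,0,0,0)"
```

```text
time_s: 46.28
tcp_pos: [0.5984, 0.1045, 0.108]
eef_rot: [0.001, 0.79, 0.613, 0.001]
wrist_force: [2.7, 1.2, 1.1]
width: 0.008
grip_force: 29.9
time_s: 46.9
tcp_pos: [0.5988, 0.105, 0.1084]
eef_rot: [0.0, 0.973, 0.233, 0.001]
wrist_force: [2.2, 0.5, 3.5]
width: 0.0083
grip_force: 29.9
t 46.9 tcp [0.5988 0.105  0.1084] q [ 0.34  0.6  -0.76  1.73  0.48  1.01 -1.7 ] F [2.2 0.5 3.5] T [-0.04 -0.4   0.05] w 0.0083 g 29.891126453876495
[[ 0.892  0.453  0.003]
 [ 0.453 -0.892  0.001]
 [ 0.003  0.001 -1.   ]]
t 46.9 tcp [0.5988 0.105  0.1084] head 26.91 tilt [0.003 0.001] q7 -1.7 w 0.0083 | shift [-0.5818 -0.1775  0.1066] yaw 0.46969463006515416 len 0.6175466953790955
time_s: 47.4
tcp_pos: [0.5985, 0.1052, 0.1084]
eef_rot: [-0.0, 0.999, 0.038, 0.001]
wrist_force: [0.2, 1.2, 6.3]
width: 0.0077
grip_force: 30.0
t 47.4 tcp [0.5985 0.1052 0.1084] q [ 0.27  0.57 -0.67  1.73  0.41  0.98 -2.04] F [0.2 1.2 6.3] T [-0.04 -0.33  0.01] w 0.0077 g 29.96188759803772
[[ 0.997  0.076  0.002]
 [ 0.076 -0.997  0.   ]
 [ 0.002 -0.    -1.   ]]
t 47.4 tcp [0.5985 0.1052 0.1084] head 4.37 tilt [0.002 0.   ] q7 -2.04 w 0.0077 | shift [-0.605   0.0592  0.107 ] yaw 0.07633077460595143 len 0.6172428530809818
```

```bash
python3 -m jog '[{"grip":1,"linear":[0,0,0],"yaw":0.12},{"grip":1,"linear":[0,0,0],"yaw":0.24},{"grip":1,"linear":[0,0,0],"yaw":0.36},{"grip":1,"linear":[0,0,0],"yaw":0.4},{"grip":1,"linear":[0,0,0],"yaw":0.4}]' 40
python3 -c "
from h import *
st();to(0,0,0,0)"
```

```text
time_s: 48.02
tcp_pos: [0.5988, 0.1055, 0.1086]
eef_rot: [-0.001, 0.987, -0.16, 0.001]
wrist_force: [1.3, 1.3, 7.7]
width: 0.0077
grip_force: 40.0
t 48.025 tcp [0.5988 0.1055 0.1086] q [ 0.21  0.55 -0.58  1.73  0.35  0.97 -2.39] F [1.3 1.3 7.7] T [ 0.   -0.34  0.12] w 0.0077 g 39.963446259498596
[[ 0.949 -0.317  0.003]
 [-0.317 -0.949  0.001]
 [ 0.003 -0.002 -1.   ]]
t 48.025 tcp [0.5988 0.1055 0.1086] head -18.46 tilt [0.003 0.001] q7 -2.39 w 0.0077 | shift [-0.5348  0.2899  0.1068] yaw -0.32224705091556555 len 0.61762520599773
```

```bash
python3 -m jog '[{"grip":0.55,"linear":[0,0,0],"yaw":0},{"grip":0.55,"linear":[0,0,0],"yaw":0},{"grip":0.55,"linear":[0,0,0],"yaw":0},{"grip":0.55,"linear":[0,0,0],"yaw":-0.15},{"grip":0.55,"linear":[0,0,0],"yaw":-0.33}]'
python3 -m jog '[{"grip":0.55,"linear":[0,0,0],"yaw":-0.18},{"grip":0.55,"linear":[0,0,0],"yaw":-0.36},{"grip":0.55,"linear":[0,0,0],"yaw":-0.54},{"grip":0.55,"linear":[0,0,0],"yaw":-0.72},{"grip":0.55,"linear":[0,0,0],"yaw":-0.9}]'
python3 -m jog '[{"grip":0.55,"linear":[0,0,0],"yaw":-0.18},{"grip":0.55,"linear":[0,0,0],"yaw":-0.36},{"grip":0.55,"linear":[0,0,0],"yaw":-0.54},{"grip":0.55,"linear":[0,0,0],"yaw":-0.72},{"grip":0.55,"linear":[0,0,0],"yaw":-0.9}]'
python3 -m jog '[{"grip":0.55,"linear":[0,0,0],"yaw":-0.18},{"grip":0.55,"linear":[0,0,0],"yaw":-0.36},{"grip":0.55,"linear":[0,0,0],"yaw":-0.54},{"grip":0.55,"linear":[0,0,0],"yaw":-0.72},{"grip":0.55,"linear":[0,0,0],"yaw":-0.9}]'
python3 - <<'E'
from h import *
st(); P,H=grab("side"); print(keyang(P,H,(.597,.104),.1705)); to(.5985,.105,.107,161.5)
E
```

```text
time_s: 48.65
tcp_pos: [0.5971, 0.1043, 0.107]
eef_rot: [0.0, 1.0, 0.005, -0.0]
wrist_force: [-0.1, 0.2, -0.2]
width: 0.0413
grip_force: 0.0
time_s: 49.28
tcp_pos: [0.5972, 0.1042, 0.107]
eef_rot: [-0.0, 0.898, 0.44, -0.0]
wrist_force: [0.9, 0.4, 0.2]
width: 0.0411
grip_force: 0.0
time_s: 49.9
tcp_pos: [0.5972, 0.1041, 0.107]
eef_rot: [-0.0, 0.617, 0.787, -0.0]
wrist_force: [-0.4, -0.5, -0.1]
width: 0.0413
grip_force: 0.0
time_s: 50.52
tcp_pos: [0.5973, 0.1041, 0.1069]
eef_rot: [-0.0, 0.214, 0.977, -0.0]
wrist_force: [0.0, -0.9, -1.3]
width: 0.0414
grip_force: 0.0
t 50.525 tcp [0.5973 0.1041 0.1069] q [ 0.59  0.85 -1.22  1.72  0.85  1.21  0.28] F [ 0.  -0.9 -1.3] T [ 0.07 -0.12  0.02] w 0.0414 g 0.0
[[-0.909  0.418 -0.001]
 [ 0.418  0.909 -0.   ]
 [ 0.    -0.001 -1.   ]]
(np.int64(0), [(0.0, 0.0, 0.597, 0.104), (0.0, 5.0, 0.597, 0.104), (0.0, 10.0, 0.597, 0.104), (0.0, 15.0, 0.597, 0.104), (0.0, 20.0, 0.597, 0.104)])
t 50.575 tcp [0.5973 0.1039 0.1067] head 155.69 tilt [-0.001 -0.   ] q7 0.28 w 0.0413 | shift [-0.0007  0.0015 -0.0003] yaw -0.10148350852832068 len 0.0017099402878235255
```

```bash
python3 -m jog '[{"grip":0.55,"linear":[0,0,0],"yaw":-0.1},{"grip":1,"linear":[0,0,0],"yaw":-0.1},{"grip":1,"linear":[0,0,0],"yaw":-0.1},{"grip":1,"linear":[0,0,0],"yaw":-0.1},{"grip":1,"linear":[0,0,0],"yaw":-0.1}]' 45
python3 -m jog '[{"grip":1,"linear":[0,0,0],"yaw":0},{"grip":1,"linear":[0,0,0],"yaw":0.1},{"grip":1,"linear":[0,0,0],"yaw":0.2},{"grip":1,"linear":[0,0,0],"yaw":0.2}]'
python3 -c "
from h import *
st();to(0,0,0,0)"
python3 -m jog '[{"grip":1,"linear":[0,0,0],"yaw":0.1},{"grip":1,"linear":[0,0,0],"yaw":0.15},{"grip":1,"linear":[0,0,0],"yaw":0.15}]' 50
python3 -c "
from h import *
st();to(0,0,0,0)"
```

```text
time_s: 51.2
tcp_pos: [0.5978, 0.1054, 0.1077]
eef_rot: [0.0, 0.168, 0.986, 0.001]
wrist_force: [0.7, 1.9, -0.1]
width: 0.0074
grip_force: 45.0
time_s: 51.7
tcp_pos: [0.598, 0.1057, 0.1076]
eef_rot: [0.001, 0.265, 0.964, 0.001]
wrist_force: [3.1, 3.7, -2.2]
width: 0.0079
grip_force: 45.0
t 51.7 tcp [0.598  0.1057 0.1076] q [ 0.58  0.83 -1.2   1.72  0.83  1.2   0.18] F [ 3.1  3.7 -2.2] T [ 0.95 -0.74  0.16] w 0.0079 g 44.96815323829651
[[-0.86   0.51   0.001]
 [ 0.51   0.86   0.001]
 [-0.001  0.002 -1.   ]]
t 51.7 tcp [0.598  0.1057 0.1076] head 149.32 tilt [0.001 0.001] q7 0.18 w 0.0079 | shift [ 0.4604 -0.3962  0.1065] yaw 2.606154796861029 len 0.616695455155697
time_s: 52.08
tcp_pos: [0.5984, 0.1059, 0.1075]
eef_rot: [0.001, 0.335, 0.942, 0.001]
wrist_force: [4.7, 5.3, -2.6]
width: 0.0079
grip_force: 50.0
t 52.075 tcp [0.5984 0.1059 0.1075] q [ 0.57  0.81 -1.17  1.72  0.81  1.18  0.05] F [ 4.7  5.3 -2.6] T [ 1.02 -1.14  0.34] w 0.0079 g 49.962215423583984
[[-0.775  0.632  0.002]
 [ 0.632  0.775  0.002]
 [-0.     0.003 -1.   ]]
t 52.075 tcp [0.5984 0.1059 0.1075] head 140.81 tilt [0.002 0.002] q7 0.05 w 0.0079 | shift [ 0.3969 -0.4605  0.106 ] yaw 2.4575242632295566 len 0.6170824222926172
```

```bash
python3 -m jog '[{"grip":0.5,"linear":[0,0,0],"yaw":0},{"grip":0.5,"linear":[0,0,0],"yaw":0},{"grip":0.5,"linear":[0,0,0],"yaw":0},{"grip":0.5,"linear":[0,0,-0.03],"yaw":0},{"grip":0.5,"linear":[0,0,-0.08],"yaw":0}]'
python3 -m jog '[{"grip":0.4,"linear":[0.06,0,-0.005],"yaw":0},{"grip":0.4,"linear":[0.11,0,-0.005],"yaw":0.12},{"grip":0.4,"linear":[0.11,-0.05,-0.005],"yaw":0.3},{"grip":0.4,"linear":[0.11,-0.1,-0.005],"yaw":0.48},{"grip":0.4,"linear":[0.11,-0.15,-0.005],"yaw":0.66}]'
python3 - <<'E'
from h import *
to(.627,-.1916,.185,80)
for n in("top","side"):
    P,H=grab(n)
    q,c=fit_clamp(P,H,(.602,.057,.099),YAW,key=2.4,s=.012); print(n,np.round(q[:3],4),np.degrees(q[3]).round(1),c,rel(q,PORT["M"]))
    q,c=fit_clamp(P,H,(.592,.197,.099),YAW,key=2.2,s=.012); print(n,np.round(q[:3],4),np.degrees(q[3]).round(1),c,rel(q,PORT["L"]))
    q,c=fit_clamp(P,H,(.6195,-.238,.048),np.radians(-10),key=-.05); print(n,"bench",np.round(q[:3],4),np.degrees(q[3]).round(1),c,"key",q[0]-.047*np.sin(q[3]),q[1]+.047*np.cos(q[3]))
E
```

```text
time_s: 52.7
tcp_pos: [0.5961, 0.103, 0.1864]
eef_rot: [-0.002, 0.337, 0.942, -0.001]
wrist_force: [0.7, 0.6, 0.1]
width: 0.0454
grip_force: 0.0
time_s: 53.32
tcp_pos: [0.416, 0.0571, 0.1919]
eef_rot: [-0.0, 0.626, 0.78, -0.001]
wrist_force: [-0.3, -0.7, 1.3]
width: 0.0549
grip_force: 0.0
t 53.325 tcp [0.416  0.0571 0.1919] head 102.56 tilt [-0.001 -0.001] q7 -0.35 w 0.0549 | shift [-0.2886  0.1519  0.0069] yaw 0.3936777504906173 len 0.32623512077442335
top [0.6014 0.0568 0.1004] 2.8 [290, 222, 11, 20] [-4.6  0.1 -4.6]
top [0.5885 0.1963 0.1004] -3.3 [286, 253, 10, 28] [-7.6 -0.2 -4.6]
top bench [ 0.6197 -0.2383  0.0488] -10.1 [305, 394, 9, 20] key 0.6279093046660446 -0.1920429032817692
side [0.5991 0.058  0.1   ] 3.6 [282, 276, 57, 84] [-6.8  1.5 -5. ]
side [0.5858 0.197  0.1   ] -1.7 [221, 144, 44, 77] [-10.2   0.7  -5. ]
side bench [ 0.6202 -0.2378  0.0485] -9.8 [421, 626, 101, 95] key 0.6281719747525731 -0.19145907332145956
```

Both fitted clamps are inside tolerance and the third hasn't moved. Going to it now, near (0.620, −0.238), heading −10°.

```bash
python3 -m jog '[{"grip":0.4,"linear":[-0.053,0.028,0],"yaw":0},{"grip":0.4,"linear":[-0.106,0.056,0],"yaw":0},{"grip":0.4,"linear":[-0.159,0.084,0],"yaw":0},{"grip":0.4,"linear":[-0.212,0.112,0],"yaw":0},{"grip":0.4,"linear":[-0.265,0.14,0],"yaw":0.1}]'
python3 -m jog '[{"grip":0.4,"linear":[0,0,0],"yaw":0.15},{"grip":0.4,"linear":[0,0,0],"yaw":0.29},{"grip":0.4,"linear":[0,0,0],"yaw":0.29},{"grip":0.4,"linear":[0,0,0],"yaw":0.29}]'
python3 - <<'E'
from h import *
P,H=grab("side"); q,c=fit_clamp(P,H,(.6195,-.238,.048),np.radians(-10),key=-.05); print(np.round(q,4),c); to(q[0]-.047*np.sin(q[3]),q[1]+.047*np.cos(q[3]),.024,80)
print(keyang(P,H,(.628,-.192),.12))
E
```

```text
time_s: 54.05
tcp_pos: [0.6139, -0.1706, 0.1917]
eef_rot: [-0.0, 0.662, 0.749, -0.0]
wrist_force: [1.2, 1.1, 0.7]
width: 0.0552
grip_force: 0.0
time_s: 54.55
tcp_pos: [0.6127, -0.1688, 0.1923]
eef_rot: [0.0, 0.762, 0.647, -0.0]
wrist_force: [-0.3, 0.3, -0.5]
width: 0.0553
grip_force: 0.0
[ 0.6195 -0.2376  0.0487 -0.1734] [424, 630, 100, 96]
t 54.6 tcp [ 0.6127 -0.1688  0.1923] head 80.65 tilt [-0. -0.] q7 -0.38 w 0.0552 | shift [-0.0197  0.0184  0.1683] yaw 0.011427339294509701 len 0.17043398147863792
(np.int64(96), [(67.0493, 155.0, 0.6258, -0.1904), (68.6351, 160.0, 0.6277, -0.1911), (75.1674, 165.0, 0.6288, -0.1915), (76.6236, 150.0, 0.6257, -0.1904), (86.8931, 170.0, 0.6291, -0.1917)])
```

```bash
python3 -m jog '[{"grip":0.4,"linear":[-0.02,0.018,0],"yaw":0.01},{"grip":0.4,"linear":[-0.02,0.018,0.05],"yaw":0.01},{"grip":0.4,"linear":[-0.02,0.018,0.1],"yaw":0.01},{"grip":0.4,"linear":[-0.02,0.018,0.14],"yaw":0.01},{"grip":0.4,"linear":[-0.02,0.018,0.16],"yaw":0.01}]'
python3 -m jog '[{"grip":0.4,"linear":[0,0,0.007],"yaw":0},{"grip":0.4,"linear":[0,0,0.007],"yaw":0}]'
python3 - <<'E'
from h import *
st(); to(.6277,-.1914,.024,80)
E
```

```text
time_s: 55.22
tcp_pos: [0.6256, -0.1916, 0.0298]
eef_rot: [-0.001, 0.766, 0.643, -0.001]
wrist_force: [0.1, 1.1, 0.6]
width: 0.0549
grip_force: 0.0
time_s: 55.48
tcp_pos: [0.628, -0.1916, 0.0262]
eef_rot: [0.0, 0.766, 0.642, 0.001]
wrist_force: [-0.4, -0.0, 0.4]
width: 0.0551
grip_force: 0.0
t 55.475 tcp [ 0.628  -0.1916  0.0262] q [ 0.85  0.86 -0.9   1.63  0.76  1.03 -0.47] F [-0.4 -0.   0.4] T [-0.05 -0.1  -0.01] w 0.0551 g 0.0
[[ 0.175  0.985  0.001]
 [ 0.985 -0.175 -0.   ]
 [ 0.     0.001 -1.   ]]
t 55.475 tcp [ 0.628  -0.1916  0.0262] head 79.94 tilt [ 0.001 -0.   ] q7 -0.47 w 0.0551 | shift [ 0.0002 -0.0003  0.0022] yaw -0.0010678540392542227 len 0.0022744255940850963
```

```bash
python3 -m jog '[{"grip":0.6,"linear":[0,0,0.001],"yaw":0},{"grip":1,"linear":[0,0,0.001],"yaw":0},{"grip":1,"linear":[0,0,0.001],"yaw":0},{"grip":1,"linear":[0,0,0.001],"yaw":0},{"grip":1,"linear":[0,0,0.001],"yaw":0}]' 60
python3 -c "
from h import *
st()"
python3 -m jog '[{"grip":1,"linear":[0,0,-0.02],"yaw":0},{"grip":1,"linear":[0,0,-0.05],"yaw":0},{"grip":1,"linear":[0,0,-0.085],"yaw":0},{"grip":1,"linear":[0,0,-0.115],"yaw":0},{"grip":1,"linear":[0,0,-0.12],"yaw":0}]' 60
python3 -m jog '[{"grip":1,"linear":[-0.004,-0.024,0],"yaw":0},{"grip":1,"linear":[-0.01,-0.055,0],"yaw":0},{"grip":1,"linear":[-0.016,-0.09,0],"yaw":0},{"grip":1,"linear":[-0.02,-0.113,0],"yaw":0},{"grip":1,"linear":[-0.02,-0.113,0],"yaw":-0.1}]'
python3 -m jog '[{"grip":1,"linear":[0,0,0],"yaw":-0.1},{"grip":1,"linear":[0,0,0],"yaw":-0.147},{"grip":1,"linear":[0,0,0],"yaw":-0.147},{"grip":1,"linear":[0,0,0],"yaw":-0.147}]'
python3 -c "
from h import *
st(); to(.5208,-.0423,.083,94.15)"
```

```text
time_s: 56.1
tcp_pos: [0.6277, -0.1918, 0.0249]
eef_rot: [0.0, 0.767, 0.642, 0.0]
wrist_force: [0.3, 0.1, 3.5]
width: 0.0274
grip_force: 60.0
t 56.1 tcp [ 0.6277 -0.1918  0.0249] q [ 0.85  0.86 -0.89  1.64  0.76  1.03 -0.47] F [0.3 0.1 3.5] T [-0.1  -0.14 -0.01] w 0.0274 g 60.00008583068848
[[ 0.175  0.985  0.001]
 [ 0.985 -0.175 -0.   ]
 [-0.     0.001 -1.   ]]
time_s: 56.72
tcp_pos: [0.6284, -0.1915, 0.147]
eef_rot: [0.001, 0.766, 0.642, 0.001]
wrist_force: [-0.3, -0.5, -4.4]
width: 0.0279
grip_force: 60.0
time_s: 57.35
tcp_pos: [0.5086, -0.1921, 0.1428]
eef_rot: [-0.001, 0.733, 0.68, -0.002]
wrist_force: [-0.0, 0.1, -4.7]
width: 0.0276
grip_force: 60.0
time_s: 57.85
tcp_pos: [0.5117, -0.1915, 0.1437]
eef_rot: [-0.001, 0.682, 0.731, -0.0]
wrist_force: [-0.3, -0.4, -4.5]
width: 0.0273
grip_force: 60.0
t 57.85 tcp [ 0.5117 -0.1915  0.1437] q [ 1.16  0.61 -1.14  1.84  0.62  1.1  -0.14] F [-0.3 -0.4 -4.5] T [ 0.14 -0.08  0.03] w 0.0273 g 59.9953830242157
[[-0.07   0.998 -0.001]
 [ 0.998  0.07   0.   ]
 [ 0.001 -0.001 -1.   ]]
t 57.85 tcp [ 0.5117 -0.1915  0.1437] head 94.02 tilt [-0.001  0.   ] q7 -0.14 w 0.0273 | shift [0.1481 0.0196 0.0608] yaw -0.0023445947871082702 len 0.161310946595397
```

```bash
python3 -m jog '[{"grip":1,"linear":[0.03,0.004,0],"yaw":0},{"grip":1,"linear":[0.075,0.01,0],"yaw":0},{"grip":1,"linear":[0.12,0.016,0.01],"yaw":0},{"grip":1,"linear":[0.148,0.0196,0.03],"yaw":0},{"grip":1,"linear":[0.148,0.0196,0.05],"yaw":0}]' 60
python3 -m jog '[{"grip":1,"linear":[0,0,0.009],"yaw":0},{"grip":1,"linear":[0,0,0.009],"yaw":0},{"grip":1,"linear":[0,0,0.009],"yaw":0}]' 60
python3 -c "
from h import *
st(); to(.5208,-.0423,.083,94.15); meas((.524,-.089,.106),'R',-.1)"
```

```text
time_s: 58.48
tcp_pos: [0.5216, -0.0391, 0.0943]
eef_rot: [0.0, 0.68, 0.733, 0.001]
wrist_force: [-0.6, 0.1, -4.2]
width: 0.0276
grip_force: 60.0
time_s: 58.85
tcp_pos: [0.522, -0.0434, 0.0858]
eef_rot: [0.0, 0.682, 0.731, 0.0]
wrist_force: [0.1, -0.8, -5.3]
width: 0.0276
grip_force: 60.0
t 58.85 tcp [ 0.522  -0.0434  0.0858] q [ 0.85  0.63 -1.07  1.94  0.68  0.98 -0.48] F [ 0.1 -0.8 -5.3] T [ 0.19 -0.08  0.02] w 0.0276 g 59.99536156654358
[[-0.069  0.998  0.001]
 [ 0.998  0.069 -0.   ]
 [-0.     0.001 -1.   ]]
t 58.85 tcp [ 0.522  -0.0434  0.0858] head 93.97 tilt [ 0.001 -0.   ] q7 -0.48 w 0.0276 | shift [ 0.0012 -0.0011  0.0028] yaw -0.0030902765456558364 len 0.0032188237505962856
top [ 0.5564 -0.0859  0.107 ] [0, 58, 0, 0] rel [-59.7   0.9   2. ] roll (np.int64(48), np.float64(-21.6))
side [ 0.5258 -0.0894  0.1093] [414, 518, 87, 68] rel [-90.4  -0.4   4.3] roll (np.int64(460), np.float64(1.6))
```

```bash
python3 -m jog '[{"grip":1,"linear":[0.001,0.005,0.0035],"yaw":0},{"grip":1,"linear":[0.001,0.015,0.0035],"yaw":0},{"grip":1,"linear":[0.001,0.025,0.0035],"yaw":0},{"grip":1,"linear":[0.001,0.033,0.0035],"yaw":0},{"grip":1,"linear":[0.001,0.033,0.0035],"yaw":0}]' 60
python3 -c "
from h import *
st(); meas((.558,-.087,.1055),'R',-.1)"
```

```text
time_s: 59.58
tcp_pos: [0.5551, -0.0388, 0.0819]
eef_rot: [-0.0, 0.682, 0.732, 0.0]
wrist_force: [0.0, 0.5, -4.3]
width: 0.0275
grip_force: 60.0
t 59.575 tcp [ 0.5551 -0.0388  0.0819] q [ 0.79  0.68 -1.04  1.87  0.7   1.01 -0.48] F [ 0.   0.5 -4.3] T [ 0.17 -0.05 -0.01] w 0.0275 g 59.99544382095337
[[-0.071  0.997  0.001]
 [ 0.997  0.071  0.001]
 [ 0.001  0.001 -1.   ]]
top [ 0.6007 -0.0822  0.1006] [0, 99, 0, 0] rel [-15.2   1.4  -4.4] roll (np.int64(100), np.float64(-1.1))
side [ 0.5577 -0.0851  0.1049] [409, 518, 89, 63] rel [-58.3   1.6  -0.1] roll (np.int64(448), np.float64(1.2))
```

```bash
python3 -m jog '[{"grip":1,"linear":[-0.001,0.007,-0.0005],"yaw":0},{"grip":1,"linear":[-0.001,0.014,-0.0005],"yaw":0},{"grip":1,"linear":[-0.001,0.021,-0.0005],"yaw":0},{"grip":1,"linear":[-0.001,0.028,-0.0005],"yaw":0}]' 60
python3 -c "
from h import *
st()"
python3 -m jog '[{"grip":1,"linear":[0,0.007,0],"yaw":0},{"grip":1,"linear":[0,0.014,0],"yaw":0},{"grip":1,"linear":[0,0.021,0],"yaw":0},{"grip":1,"linear":[0,0.027,0],"yaw":0},{"grip":1,"linear":[0,0.027,0],"yaw":0}]' 60
python3 -c "
from h import *
st(); meas((.613,-.083,.1055),'R',-.1)"
```

```text
time_s: 60.18
tcp_pos: [0.5829, -0.0382, 0.0823]
eef_rot: [0.0, 0.682, 0.732, 0.0]
wrist_force: [-0.5, -0.4, -4.3]
width: 0.0275
grip_force: 60.0
t 60.175 tcp [ 0.5829 -0.0382  0.0823] q [ 0.75  0.72 -1.02  1.8   0.71  1.04 -0.47] F [-0.5 -0.4 -4.3] T [ 0.16 -0.11  0.04] w 0.0275 g 59.9953418970108
[[-0.071  0.997  0.   ]
 [ 0.997  0.071  0.   ]
 [ 0.     0.    -1.   ]]
time_s: 60.8
tcp_pos: [0.6097, -0.0362, 0.0823]
eef_rot: [0.0, 0.682, 0.732, 0.0]
wrist_force: [-0.5, -0.1, -4.1]
width: 0.0275
grip_force: 60.0
t 60.8 tcp [ 0.6097 -0.0362  0.0823] q [ 0.71  0.76 -1.    1.73  0.72  1.07 -0.47] F [-0.5 -0.1 -4.1] T [ 0.15 -0.06 -0.04] w 0.0275 g 59.995325803756714
[[-0.071  0.997  0.   ]
 [ 0.997  0.071  0.   ]
 [ 0.     0.    -1.   ]]Traceback (most recent call last):
  File "<string>", line 3, in <module>
    st(); meas((.613,-.083,.1055),'R',-.1)
          ~~~~^^^^^^^^^^^^^^^^^^^^^^^^^^^^
  File "h.py", line 109, in meas
    P,H=grab(n); q,c=fit_clamp(P,H,o,YAW,key=key,s=s,free_yaw=False); print(n,np.round(q[:3],4),c,"rel",rel(q,PORT[port]),"roll",roll(P,H,q))
                                                                                                                                 ~~~~^^^^^^^
  File "h.py", line 106, in roll
    return k.sum(),np.round(np.degrees(np.arctan(np.polyfit(L[k,1],L[k,2],1)[0])),1)
                                                 ~~~~~~~~~~^^^^^^^^^^^^^^^^^
    raise TypeError("expected non-empty vector for x")
TypeError: expected non-empty vector for x
```

The clamp is in the groove without contact. Lowering onto the ledge, releasing, and going up to the key.

```bash
python3 -m jog '[{"grip":1,"linear":[0,0,0.003],"yaw":0},{"grip":1,"linear":[0,0,0.005],"yaw":0},{"grip":0.55,"linear":[0,0,0.005],"yaw":0},{"grip":0.55,"linear":[0,0,0.004],"yaw":0},{"grip":0.55,"linear":[0,0,0.004],"yaw":0}]' 60
python3 -m jog '[{"grip":0.55,"linear":[0,0,-0.02],"yaw":0},{"grip":0.55,"linear":[0,0,-0.05],"yaw":0},{"grip":0.55,"linear":[0,0,-0.086],"yaw":0},{"grip":0.55,"linear":[0,0,-0.086],"yaw":-0.18},{"grip":0.55,"linear":[0,0,-0.086],"yaw":-0.36}]'
python3 -m jog '[{"grip":0.55,"linear":[0,0,0],"yaw":-0.18},{"grip":0.55,"linear":[0,0,0],"yaw":-0.36},{"grip":0.55,"linear":[0,0,0],"yaw":-0.54},{"grip":0.55,"linear":[0,0,0],"yaw":-0.72},{"grip":0.55,"linear":[0,0,0],"yaw":-0.9}]'
python3 - <<'E'
from h import *
st(); P,H=grab("side"); print(keyang(P,H,(.609,-.036),.1725))
q,c=fit_clamp(P,H,(.613,-.083,.1),YAW,key=-.1); print(np.round(q,4),c,rel(q,PORT["R"])); to(q[0]-.047*np.sin(q[3]),q[1]+.047*np.cos(q[3]),.107,174)
E
```

```text
time_s: 61.48
tcp_pos: [0.6096, -0.0364, 0.0787]
eef_rot: [0.0, 0.682, 0.732, 0.0]
wrist_force: [-0.4, 0.1, -0.6]
width: 0.0415
grip_force: 0.0
time_s: 62.1
tcp_pos: [0.6101, -0.0363, 0.1667]
eef_rot: [0.001, 0.537, 0.844, 0.0]
wrist_force: [0.1, -0.3, -0.8]
width: 0.041
grip_force: 0.0
time_s: 62.72
tcp_pos: [0.6096, -0.0365, 0.1659]
eef_rot: [0.001, 0.117, 0.993, -0.0]
wrist_force: [0.2, -0.1, -0.4]
width: 0.0414
grip_force: 0.0
t 62.725 tcp [ 0.6096 -0.0365  0.1659] q [ 0.86  0.84 -1.33  1.66  0.84  1.33  0.72] F [ 0.2 -0.1 -0.4] T [ 0.09 -0.16  0.  ] w 0.0414 g 0.0
[[-0.973  0.232  0.001]
 [ 0.232  0.973 -0.   ]
 [-0.001  0.    -1.   ]]
(np.int64(98), [(86.6509, 0.0, 0.6079, -0.0352), (88.8774, 175.0, 0.6079, -0.0352), (93.6173, 5.0, 0.6084, -0.0354), (102.6212, 170.0, 0.6086, -0.0353), (107.1669, 10.0, 0.6085, -0.0353)])
[ 0.6119 -0.0823  0.1013  0.0947] [368, 520, 94, 98] [-4.1  0.5 -3.7]
t 62.775 tcp [ 0.6096 -0.0367  0.1656] head 166.96 tilt [ 0.001 -0.   ] q7 0.72 w 0.0414 | shift [0.0024 0.0007 0.0586] yaw -0.12282573520426016 len 0.05860304287162695
```

```bash
python3 -m jog '[{"grip":0.55,"linear":[0.0015,0.001,0.015],"yaw":-0.16},{"grip":0.55,"linear":[0.0015,0.001,0.035],"yaw":-0.16},{"grip":0.55,"linear":[0.0015,0.001,0.05],"yaw":-0.16},{"grip":0.55,"linear":[0.0015,0.001,0.058],"yaw":-0.16},{"grip":1,"linear":[0.0015,0.001,0.058],"yaw":-0.16}]' 30
python3 -m jog '[{"grip":1,"linear":[0,0,0],"yaw":0},{"grip":1,"linear":[0,0,0],"yaw":0},{"grip":1,"linear":[0,0,0],"yaw":0},{"grip":1,"linear":[0,0,0],"yaw":0}]'
python3 -c "
from h import *
st(); to(0,0,0,0)"
```

```text
time_s: 63.4
tcp_pos: [0.6076, -0.035, 0.1058]
eef_rot: [-0.0, 0.04, 0.999, -0.0]
wrist_force: [0.6, -0.3, -0.3]
width: 0.0348
grip_force: 0.0
time_s: 63.9
tcp_pos: [0.6084, -0.0352, 0.107]
eef_rot: [0.0, 0.04, 0.999, -0.0]
wrist_force: [0.1, -1.2, 3.6]
width: 0.0078
grip_force: 53.8
t 63.9 tcp [ 0.6084 -0.0352  0.107 ] q [ 0.84  0.91 -1.3   1.71  0.93  1.27  0.81] F [ 0.1 -1.2  3.6] T [-0.14 -0.04  0.  ] w 0.0078 g 53.763518035411835
[[-0.997  0.08   0.001]
 [ 0.08   0.997 -0.   ]
 [-0.001 -0.    -1.   ]]
t 63.9 tcp [ 0.6084 -0.0352  0.107 ] head 175.41 tilt [ 0.001 -0.   ] q7 0.81 w 0.0078 | shift [ 0.6093 -0.0136  0.1064] yaw 3.0614168892499625 len 0.6186861532590993
```

```bash
python3 -m jog '[{"grip":1,"linear":[0,0,0],"yaw":0.17},{"grip":1,"linear":[0,0,0],"yaw":0.34},{"grip":1,"linear":[0,0,0],"yaw":0.51},{"grip":1,"linear":[0,0,0],"yaw":0.68},{"grip":1,"linear":[0,0,0],"yaw":0.85}]' 30
python3 -m jog '[{"grip":1,"linear":[0,0,0],"yaw":0.17},{"grip":1,"linear":[0,0,0],"yaw":0.34},{"grip":1,"linear":[0,0,0],"yaw":0.51},{"grip":1,"linear":[0,0,0],"yaw":0.68},{"grip":1,"linear":[0,0,0],"yaw":0.85}]'
python3 -m jog '[{"grip":1,"linear":[0,0,0],"yaw":0.17},{"grip":1,"linear":[0,0,0],"yaw":0.34},{"grip":1,"linear":[0,0,0],"yaw":0.51},{"grip":1,"linear":[0,0,0],"yaw":0.68},{"grip":1,"linear":[0,0,0],"yaw":0.85}]'
python3 -c "
from h import *
st(); to(0,0,0,0)"
python3 -m jog '[{"grip":1,"linear":[0,0,0],"yaw":0.15},{"grip":1,"linear":[0,0,0],"yaw":0.3},{"grip":1,"linear":[0,0,0],"yaw":0.45},{"grip":1,"linear":[0,0,0],"yaw":0.5},{"grip":1,"linear":[0,0,0],"yaw":0.5}]'
python3 -c "
from h import *
st(); to(0,0,0,0)"
```

```text
time_s: 64.53
tcp_pos: [0.6079, -0.0353, 0.1058]
eef_rot: [-0.0, 0.451, 0.893, -0.0]
wrist_force: [0.9, -0.7, -2.2]
width: 0.0077
grip_force: 53.6
time_s: 65.15
tcp_pos: [0.6079, -0.0352, 0.1059]
eef_rot: [0.0, 0.779, 0.627, -0.0]
wrist_force: [1.4, -1.0, -2.0]
width: 0.0078
grip_force: 53.6
time_s: 65.78
tcp_pos: [0.6079, -0.0355, 0.1059]
eef_rot: [0.0, 0.968, 0.25, -0.0]
wrist_force: [1.1, -1.1, -2.5]
width: 0.0078
grip_force: 53.6
t 65.775 tcp [ 0.6079 -0.0355  0.1059] q [ 0.59  0.62 -0.8   1.72  0.51  1.02 -1.45] F [ 1.1 -1.1 -2.5] T [-0.24 -0.2   0.1 ] w 0.0078 g 53.64614635705948
[[ 0.875  0.485 -0.   ]
 [ 0.485 -0.875 -0.   ]
 [-0.     0.    -1.   ]]
t 65.775 tcp [ 0.6079 -0.0355  0.1059] head 29.0 tilt [-0. -0.] q7 -1.45 w 0.0078 | shift [-0.5144 -0.3258  0.1059] yaw 0.506205552207659 len 0.6180301631714858
time_s: 66.4
tcp_pos: [0.6074, -0.0356, 0.1058]
eef_rot: [0.0, 1.0, 0.006, -0.001]
wrist_force: [0.6, -1.5, -2.1]
width: 0.0079
grip_force: 53.7
t 66.4 tcp [ 0.6074 -0.0356  0.1058] q [ 0.52  0.58 -0.69  1.73  0.43  0.99 -1.89] F [ 0.6 -1.5 -2.1] T [-0.38  0.04 -0.01] w 0.0079 g 53.66704344749451
[[ 1.     0.012 -0.001]
 [ 0.012 -1.    -0.001]
 [-0.001  0.001 -1.   ]]
t 66.4 tcp [ 0.6074 -0.0356  0.1058] head 0.7 tilt [-0.001 -0.001] q7 -1.89 w 0.0079 | shift [-0.6068 -0.0431  0.1064] yaw 0.012153116925405476 len 0.6175936565413348
```

```bash
python3 -m jog '[{"grip":1,"linear":[0,0,0],"yaw":0.12},{"grip":1,"linear":[0,0,0],"yaw":0.24},{"grip":1,"linear":[0,0,0],"yaw":0.36},{"grip":1,"linear":[0,0,0],"yaw":0.36}]' 50
python3 -c "
from h import *
st()"
python3 -m jog '[{"grip":1,"linear":[0,0,0],"yaw":0.1},{"grip":1,"linear":[0,0,0],"yaw":0.2},{"grip":1,"linear":[0,0,0],"yaw":0.2}]'
python3 -c "
from h import *
st(); to(0,0,0,0)"
```

```text
time_s: 66.9
tcp_pos: [0.6071, -0.0358, 0.1058]
eef_rot: [0.001, 0.985, -0.172, -0.001]
wrist_force: [-1.3, -3.3, -3.0]
width: 0.0077
grip_force: 73.8
t 66.9 tcp [ 0.6071 -0.0358  0.1058] q [ 0.46  0.56 -0.61  1.73  0.38  0.97 -2.2 ] F [-1.3 -3.3 -3. ] T [-0.6   0.24 -0.02] w 0.0077 g 73.82767885923386
[[ 0.941 -0.34  -0.002]
 [-0.34  -0.941 -0.001]
 [-0.001  0.001 -1.   ]]
time_s: 67.28
tcp_pos: [0.6072, -0.0359, 0.1056]
eef_rot: [0.001, 0.963, -0.269, -0.001]
wrist_force: [-0.5, -3.6, -4.4]
width: 0.0081
grip_force: 73.8
t 67.275 tcp [ 0.6072 -0.0359  0.1056] q [ 0.43  0.55 -0.56  1.73  0.35  0.96 -2.38] F [-0.5 -3.6 -4.4] T [-0.72 -0.01  0.09] w 0.0081 g 73.76249581575394
[[ 0.855 -0.518 -0.002]
 [-0.518 -0.855 -0.001]
 [-0.001  0.002 -1.   ]]
t 67.275 tcp [ 0.6072 -0.0359  0.1056] head -31.23 tilt [-0.002 -0.001] q7 -2.38 w 0.0081 | shift [-0.5377  0.2839  0.1065] yaw -0.5450069494510438 len 0.6173315228371178
```

```bash
python3 -m jog '[{"grip":0.55,"linear":[0,0,0],"yaw":0},{"grip":0.55,"linear":[0,0,0],"yaw":0},{"grip":0.55,"linear":[0,0,0],"yaw":0},{"grip":0.55,"linear":[0,0,0],"yaw":-0.15},{"grip":0.55,"linear":[0,0,0],"yaw":-0.33}]'
python3 -m jog '[{"grip":0.55,"linear":[0,0,0],"yaw":-0.18},{"grip":0.55,"linear":[0,0,0],"yaw":-0.36},{"grip":0.55,"linear":[0,0,0],"yaw":-0.54},{"grip":0.55,"linear":[0,0,0],"yaw":-0.72},{"grip":0.55,"linear":[0,0,0],"yaw":-0.9}]'
python3 -m jog '[{"grip":0.55,"linear":[0,0,0],"yaw":-0.18},{"grip":0.55,"linear":[0,0,0],"yaw":-0.36},{"grip":0.55,"linear":[0,0,0],"yaw":-0.54},{"grip":0.55,"linear":[0,0,0],"yaw":-0.72},{"grip":0.55,"linear":[0,0,0],"yaw":-0.9}]'
python3 -m jog '[{"grip":0.55,"linear":[0,0,0],"yaw":-0.18},{"grip":0.55,"linear":[0,0,0],"yaw":-0.36},{"grip":0.55,"linear":[0,0,0],"yaw":-0.54},{"grip":0.55,"linear":[0,0,0],"yaw":-0.72},{"grip":0.55,"linear":[0,0,0],"yaw":-0.9}]'
python3 -m jog '[{"grip":0.55,"linear":[0,0,0],"yaw":-0.1},{"grip":1,"linear":[0,0,0],"yaw":-0.1},{"grip":1,"linear":[0,0,0],"yaw":-0.1},{"grip":1,"linear":[0,0,0],"yaw":-0.1},{"grip":1,"linear":[0,0,0],"yaw":-0.1}]' 45
python3 -m jog '[{"grip":1,"linear":[0,0,0],"yaw":0},{"grip":1,"linear":[0,0,0],"yaw":0.1},{"grip":1,"linear":[0,0,0],"yaw":0.2},{"grip":1,"linear":[0,0,0],"yaw":0.2}]'
python3 -c "
from h import *
st(); to(0,0,0,0)"
```

```text
time_s: 67.9
tcp_pos: [0.6082, -0.0345, 0.1066]
eef_rot: [-0.0, 0.994, -0.106, 0.0]
wrist_force: [0.8, -0.7, -0.6]
width: 0.0412
grip_force: 0.0
time_s: 68.53
tcp_pos: [0.6082, -0.0346, 0.1065]
eef_rot: [-0.0, 0.941, 0.338, 0.0]
wrist_force: [-0.4, 0.6, 0.0]
width: 0.0415
grip_force: 0.0
time_s: 69.15
tcp_pos: [0.6081, -0.0348, 0.1065]
eef_rot: [0.0, 0.701, 0.713, 0.0]
wrist_force: [-0.6, -0.5, 0.3]
width: 0.0412
grip_force: 0.0
time_s: 69.78
tcp_pos: [0.6081, -0.0349, 0.1065]
eef_rot: [0.0, 0.321, 0.947, 0.0]
wrist_force: [0.3, -0.4, 0.3]
width: 0.0416
grip_force: 0.0
time_s: 70.4
tcp_pos: [0.6079, -0.036, 0.1064]
eef_rot: [0.0, 0.277, 0.961, -0.001]
wrist_force: [-2.3, -2.3, 1.4]
width: 0.0076
grip_force: 48.8
time_s: 70.9
tcp_pos: [0.6078, -0.0361, 0.1062]
eef_rot: [0.0, 0.371, 0.929, -0.001]
wrist_force: [-0.2, -3.6, 1.1]
width: 0.0076
grip_force: 48.8
t 70.9 tcp [ 0.6078 -0.0361  0.1062] q [ 0.8   0.83 -1.19  1.72  0.83  1.19  0.2 ] F [-0.2 -3.6  1.1] T [-0.82  0.06  0.3 ] w 0.0076 g 48.804060593247414
[[-0.725  0.688 -0.   ]
 [ 0.688  0.725 -0.002]
 [-0.001 -0.002 -1.   ]]
t 70.9 tcp [ 0.6078 -0.0361  0.1062] head 136.5 tilt [-0.    -0.002] q7 0.2 w 0.0076 | shift [ 0.4658 -0.3921  0.1063] yaw 2.382289709068882 len 0.618054676413733
```

```bash
python3 -m jog '[{"grip":0.5,"linear":[0,0,0],"yaw":0},{"grip":0.5,"linear":[0,0,0],"yaw":0},{"grip":0.5,"linear":[0,0,0],"yaw":0},{"grip":0.5,"linear":[0,0,-0.03],"yaw":0},{"grip":0.5,"linear":[0,0,-0.08],"yaw":0}]'
python3 -m jog '[{"grip":0.4,"linear":[0,0,-0.05],"yaw":0},{"grip":0.4,"linear":[0.05,-0.03,-0.06],"yaw":0},{"grip":0.4,"linear":[0.06,-0.09,-0.06],"yaw":0},{"grip":0.4,"linear":[0.06,-0.15,-0.06],"yaw":0},{"grip":0.4,"linear":[0.06,-0.21,-0.06],"yaw":0}]'
python3 - <<'E'
from h import *
st()
for n in("top","side"):
    P,H=grab(n)
    for p,o,k in(("L",(.589,.197,.1),2.25),("M",(.601,.057,.1),2.4),("R",(.612,-.082,.1),2.35)):
        q,c=fit_clamp(P,H,o,YAW,key=k,s=.012); print(n,p,np.round(q[:3],4),np.degrees(q[3]).round(1),c,rel(q,PORT[p]),"key",keyang(P,H,(q[0]-.047*np.sin(q[3]),q[1]+.047*np.cos(q[3])),.1715)[1][0])
    d=near(P,(.468,.362),.03)&(P[:,2]>.098)&(P[:,2]<.115); print("dial",d.sum(),ang(P[d,:2])[0])
    s=snapshot(n); 
    for t in("chisel","gouge","carving","mallet","offcut","glue"):
        m=masks_of(t,s)
        if m: Q,_,_=pts(s,m[0]["mask"]); print("  ",t,round(m[0]["p"],2),np.round(np.median(Q,0),3))
save(s,"f1.png",(270,110,190,190),3)
E
```

```text
time_s: 71.53
tcp_pos: [0.6066, -0.0346, 0.1855]
eef_rot: [-0.002, 0.37, 0.929, 0.0]
wrist_force: [0.9, -0.2, 0.8]
width: 0.0455
grip_force: 0.0
time_s: 72.15
tcp_pos: [0.4187, -0.146, 0.2458]
eef_rot: [-0.0, 0.37, 0.929, 0.001]
wrist_force: [0.5, -1.0, 1.1]
width: 0.0549
grip_force: 0.0
t 72.15 tcp [ 0.4187 -0.146   0.2458] q [ 1.59  0.34 -1.53  1.95  0.37  1.19  0.73] F [ 0.5 -1.   1.1] T [-0.01 -0.1   0.05] w 0.0549 g 0.0
[[-0.726  0.687  0.   ]
 [ 0.687  0.726  0.002]
 [ 0.001  0.002 -1.   ]]
top L [0.5879 0.1963 0.1005] -2.8 [295, 246, 9, 24] [-8.1 -0.1 -4.5] key (11.7638, 150.0, 0.5903, 0.2436)
top M [0.6009 0.0561 0.1002] 1.7 [301, 226, 12, 20] [-5.1 -0.5 -4.8] key (16.0347, 160.0, 0.595, 0.1061)
top R [ 0.6055 -0.0833  0.1004] -3.2 [286, 220, 9, 15] [-10.6  -0.   -4.6] key (6.785, 160.0, 0.6095, -0.0351)
dial 108 -161.99897691469644
   chisel 0.49 [0.67  0.061 0.136]
   gouge 0.65 [0.586 0.174 0.12 ]
   carving 0.69 [0.394 0.056 0.062]
   mallet 0.62 [ 0.681 -0.507  0.059]
   offcut 0.45 [ 0.588 -0.148  0.039]
   glue 0.6 [0.324 0.246 0.088]
side L [0.5855 0.1964 0.1001] -1.4
[... 283 characters left out ...]
.604, -0.0347)
dial 0 nan
   chisel 0.66 [ 0.348 -0.236  0.017]
   gouge 0.65 [0.512 0.179 0.02 ]
   carving 0.77 [0.392 0.036 0.055]
   mallet 0.84 [ 0.677 -0.535  0.059]
   offcut 0.85 [ 0.6   -0.147  0.032]
   glue 0.58 [0.312 0.236 0.067]h.py:29: RuntimeWarning: Mean of empty slice.
  c=xy.mean(0); w,V=np.linalg.eigh(np.cov((xy-c).T)); d=V[:,1]; return np.degrees(np.arctan2(d[1],d[0])),np.sqrt(w)
  ret = um.true_divide(
  avg = a.mean(axis, **keepdims_kw)
h.py:29: RuntimeWarning: Degrees of freedom <= 0 for slice
  c=xy.mean(0); w,V=np.linalg.eigh(np.cov((xy-c).T)); d=V[:,1]; return np.degrees(np.arctan2(d[1],d[0])),np.sqrt(w)
  c *= np.true_divide(1, fact)
  c *= np.true_divide(1, fact)
```

View pics/f1.png

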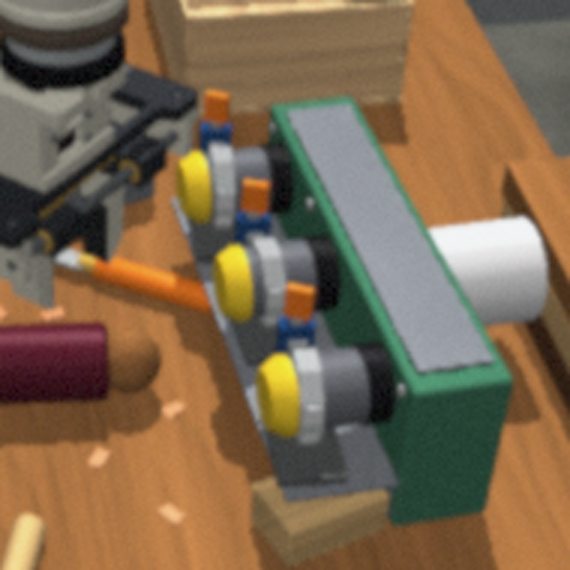

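The image shows all three clamps in their grooves, keys up at (217,105), (256,195) and (299,300), and the bystanders where they were. One quick check that the feet have been drawn up before handing in.

Run:
```python
from h import *
P,H=grab("side"); P2,H2=grab("top")
for p,o,k in(("L",(.587,.197,.1),2.4),("M",(.600,.057,.1),2.6),("R",(.605,-.083,.1),2.6)):
    for nm,PP,HH in(("side",P,H),("top",P2,H2)):
        d=PP-o; m=(abs(d[:,0])<.025)&(d[:,1]<-.03)&(d[:,1]>-.058)&(d[:,2]>-.046)&(d[:,2]<-.01)&(HH[:,1]<110)
        print(p,nm,m.sum(),"foot top z (mm above bench)",np.round(1e3*np.percentile(PP[m,2],[20,50,80]),1))
```

```text
L side 73 foot top z (mm above bench) [70.3 71.8 73.1]
L top 186 foot top z (mm above bench) [68.9 71.  73.3]
M side 93 foot top z (mm above bench) [69.9 71.6 73.5]
M top 179 foot top z (mm above bench) [68.8 71.1 73.7]
R side 207 foot top z (mm above bench) [69.6 71.3 72.9]
R top 149 foot top z (mm above bench) [68.9 71.  73.7]
```

```bash
python3 -c "
from plant import env
print(env.close_job())"
```

```text
the job is handed in; nothing more can be done
None
```

I turned the dial fully off and fitted and tightened all three clamps, one on each spigot. My camera checks showed them snug and within tolerance; I then handed the job in at about 72 s of robot time, and the hand-in returned no verdict.

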